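# Ready the glass plates for reading

## Robot

A 6-joint arm with a two-finger parallel gripper is mounted at the origin on the work surface. World frame = base frame: x ahead of the robot, y to its left, z up, the work surface at z = 0. Lengths are in m, angles in rad, forces in N, time in s.
With the tool pointing down it reaches from about 0.35 to 0.8 m from the base axis. Payload 7.3 kg.
Tool frame: the origin (TCP) lies between the finger pads; the fingertips stand 25 mm ahead of it and the grasp point (between the pads) lies 6 mm ahead of it (r.tip_extent is the distance from the TCP to the fingertips, in m); z points along the fingers, y is the direction in which the jaws open and shut (so a half turn about z gives the same grasp; the last joint's range is limited). The gripper opens to 85 mm and grips with 20 to 120 N. Pads are 22 mm wide; open, the fingers measure 114 mm over their backs; the gripper's body (76 mm by 85 mm) begins 54 mm behind the grasp point. The pads swing forward as they close: fully open they stand 13 mm farther back than shut.
Start: joints at [-1.361, 0.342, 1.524, -0, 1.275, -0.146], TCP at [0.183, -0.492, 0.256] pointing down, gripper open.
Joint ranges: [-2.53, 2.53], [-0.77, 2.02], [0.04, 2.7], [-1, 4.14], [0.28, 2.66], [-3.11, 3.11]. Speed limits (rad/s): [2.57, 2.57, 3.14, 3.14, 3.14, 3.14].

## Interface

Orientations are given as a unit quaternion [x, y, z, w].
In Python, from workcell import r, command_gripper, optics gives the robot as it stands. The module is installed in compiled form; this text tells all that it offers. Calls block until the motion is done:
- r.reach(position, orientation): joint-space move of the TCP to a pose.
- r.move_straight(position, orientation=None, speed=0.15, max_force=None): straight line of the TCP; orientation=None keeps the orientation; speed is the mean speed in m/s. With max_force (N) it stops when the force on the tool has changed by that much, and returns True; else False.
- r.movej(angles): joint-space move.
- command_gripper(opening, force=None): finger opening in m; force is the grip in N (None keeps the last); returns when the fingers have stopped.
- r.hold(seconds).
- r.solve_ik(position, orientation): joint angles nearest the present ones, or None.
- r.read_state(): the state.
- optics.get_image(name): name is "side" or "top"; returns (picture, depth): 400x640x3 uint8, red, green, blue; 400x640 float32, m along the optical axis (not along the pixel's ray), 0 where there is no reading.
- optics.camera_model(name): a dict with "K" (3x3 intrinsics, pixels), "R" (3x3) and "t" (3): a world point X has camera coordinates R X + t. Camera axes: x right, y down, z forward; pixel columns grow to the right and rows downward; lengths in m; the calibration is good to about 2 mm. A picture is of the moment at which its call begins. camera_model takes no time and is no camera call.
A pose or a line that the arm cannot do raises r.PlanningError and nothing moves.
- r.finish_job(): hands the job in, once; it reports no verdict.
The state is a dict: "time_s": time; "joint_positions": joint angles; "dq": joint speeds; "tau": joint torques, N m; "eef_pos": TCP position; "eef_rot": TCP orientation; "contact_force": force on the tool from outside, world axes, zero at the start; "torque": the same for the moment, N m; "grip_width": finger opening in m.
Only numpy, scipy, OpenCV 4.12 (cv2) and the standard library are available. Lean on these libraries where they do the work, as an engineer would, in place of code of your own. Each camera call takes 0.05 s, during which the arm holds its last target.

## Task

Get the glass plates ready for reading: put the straightedge that lies on the light box into the open tray, hang every roof-shaped dust guard astride the drying bar, and draw every glass plate straight towards the robot by pressing on top of it and pulling - slide it, never lift it - until it lies squarely inside the black window in front of it. When all that is in place, throw the lamp lever over, away from the robot. Leave the jar and the beaker alone.

Things in the scene. Friction and masses are not known exactly. Their poses are not given: they have to be found in the camera images.
- reader: fixed light box, a grey flat box 335 mm (its x) by 380 mm (its y), flat top 25 mm above the bench; origin centre of its underside; x points away from the robot, z up. Its front half carries three black windows side by side, its far half is where plates wait; a 14 mm high fence runs behind those (x = +163 mm) and along both sides of the plate area (y = -187 and +136 mm).
- bar_mid (a point): middle of the axis of the fixed drying bar, a round steel bar 16 mm in diameter and 260 mm long, 135 mm above the bench on a post at each end; x runs along the bar, z up. It stands to the left or to the right of the light box. When a guard hangs astride the bar its grip point is about 28 mm above this axis.
- tray_in (a point): centre of the inner floor (4 mm above the bench) of the fixed white open tray, inside 202 mm (its x) by 102 mm (its y), walls 22 mm high overall; on the other side of the light box from the bar
- straightedge_mid (a point): centre (10 mm above the underside) of the loose straightedge: a metal strip 160 x 32 x 4 mm with a wooden rib along it, 12 mm wide and 150 mm long, its top 20 mm above the underside, to pinch; x runs along it, z up; 110 g. It lies on top of the light box, across the windows.
- lamp (a joint): lamp lever on the light box: 0 = off, leaning towards the robot, 1.0 rad = thrown fully over, away from the robot; on above 0.8. It stays where it is left.
- lamp_tip (a point): tip of the lamp lever's grip (lever about 55 mm long, pivot on a low black block to the left of the windows); it swings in the light box's x-z plane, rising over the top and coming down on the far side
- window0 (a point): centre of the right-hand (-y) black window, flush with the light box's top: 146 mm (x) by 98 mm (y), axes as the light box
- plate0_top (a point): centre of the top face of the right-hand (-y) glass plate, pale coating on top, 116 mm (x) by 86 mm (y) by 6 mm thick, 150 g, loose on the light box; it belongs on window0, some 157 mm nearer the robot. May be absent (None).
- guard0_grip (a point): middle of the grip tab (76 mm above the feet) of the right-hand (-y) dust guard: loose roof-shaped strap, 120 g, at the right-hand (-y) plate place. 138 mm over its legs (x), 44 mm wide (y), legs 33 mm high, roof slope 0.35 rad, inner ridge 56 mm above the feet. Tab 12 mm thick (x), 40 wide, 58 to 92 mm above the feet. y runs along the ridge (along the bar when hung), z up. May be absent (None).
- window1 (a point): centre of the middle black window, flush with the light box's top: 146 mm (x) by 98 mm (y), axes as the light box
- plate1_top (a point): centre of the top face of the middle glass plate, pale coating on top, 116 mm (x) by 86 mm (y) by 6 mm thick, 150 g, loose on the light box; it belongs on window1, some 157 mm nearer the robot. May be absent (None).
- guard1_grip (a point): middle of the grip tab (76 mm above the feet) of the middle dust guard: loose roof-shaped strap, 120 g, at the middle plate place. 138 mm over its legs (x), 44 mm wide (y), legs 33 mm high, roof slope 0.35 rad, inner ridge 56 mm above the feet. Tab 12 mm thick (x), 40 wide, 58 to 92 mm above the feet. y runs along the ridge (along the bar when hung), z up. May be absent (None).
- window2 (a point): centre of the left-hand (+y) black window, flush with the light box's top: 146 mm (x) by 98 mm (y), axes as the light box
- plate2_top (a point): centre of the top face of the left-hand (+y) glass plate, pale coating on top, 116 mm (x) by 86 mm (y) by 6 mm thick, 150 g, loose on the light box; it belongs on window2, some 157 mm nearer the robot. May be absent (None).
- guard2_grip (a point): middle of the grip tab (76 mm above the feet) of the left-hand (+y) dust guard: loose roof-shaped strap, 120 g, at the left-hand (+y) plate place. 138 mm over its legs (x), 44 mm wide (y), legs 33 mm high, roof slope 0.35 rad, inner ridge 56 mm above the feet. Tab 12 mm thick (x), 40 wide, 58 to 92 mm above the feet. y runs along the ridge (along the bar when hung), z up. May be absent (None).
- jar: bystander: amber jar, 64 mm diameter, 85 mm tall; origin centre of its underside
- beaker: bystander: glass beaker, 70 mm diameter, 85 mm tall; origin centre of its underside
Mind the look-alikes: they are no part of the job. Leave any purple look-alike of the part that bears straightedge_mid alone. Leave any orange look-alike of the part that bears plate0_top alone.

How it is judged:
By the outcome, as a careful person would: the job done as asked, in the order asked, and still so for the second after the job is handed in, with the robot touching nothing.
Of plate0, plate1, plate2 only 2 to 3 are there at a start; the rules pass over those that are not, and their reading is None.
Of guard0, guard1, guard2 only 2 to 3 are there at a start; the rules pass over those that are not, and their reading is None.
At some moment in a run one of straightedge, plate0, plate1, plate2 may be knocked a few centimetres aside while the robot is not near it.
Once in a run the grip may slacken for a moment while it holds something.
It also fails if it takes over 210 s, if anything falls off the work surface, if the arm or the gripper's body presses on something with over 40 N, if the wrist force passes 120 N, or if a joint passes its speed limit or range.

## Working session

There is one attempt and no reset: what is moved stays moved. The work goes in short steps, each a Python script; the robot and the scene stay as the last script left them, time stands still between calls to the robot, and variables do not carry over. Pictures are saved under pics/ and viewed, and the job is handed in when it is done.

```bash
mkdir -p pics; ls
python3 - <<'E'
from workcell import r, optics
import cv2,numpy as np
np.set_printoptions(precision=3,suppress=True)
for n in ("top","side"):
    im,d=optics.get_image(n); m=optics.camera_model(n)
    np.savez(f"pics/{n}0.npz",im=im,d=d)
    cv2.imwrite(f"pics/{n}0.png",im[:,:,::-1])
    print(n,m["K"],m["R"],m["t"],-m["R"].T@m["t"])
s=r.read_state();print(s["eef_pos"],s["eef_rot"],s["time_s"],r.tip_extent,s["contact_force"])
E
```

```text
pics
top [[477.236   0.    317.907]
 [  0.    477.236 202.675]
 [  0.      0.      1.   ]] [[-0.027 -1.    -0.004]
 [-0.993  0.028 -0.119]
 [ 0.119  0.001 -0.993]] [0.01  0.468 1.32 ] [ 0.307 -0.004  1.366]
side [[390.549   0.    315.064]
 [  0.    390.549 192.951]
 [  0.      0.      1.   ]] [[-0.826 -0.563  0.018]
 [-0.429  0.607 -0.669]
 [ 0.366 -0.56  -0.743]] [0.394 0.246 1.071] [0.039 0.673 0.953]
[ 0.183 -0.492  0.256] [ 0.984  0.177 -0.    -0.001] 0.1 0.025 [0.799 0.68  0.589]
```

View pics/top0.png

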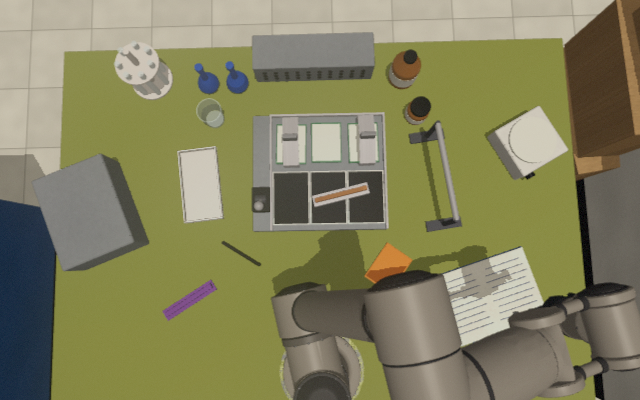

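View pics/side0.png

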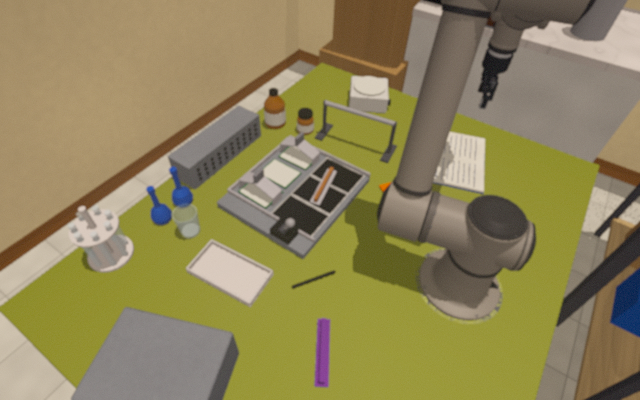

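```bash
cat > h.py <<'E'
import numpy as np,cv2
from workcell import r, optics, command_gripper
from scipy.spatial.transform import Rotation as Rot
np.set_printoptions(precision=4,suppress=True)
CM={n:optics.camera_model(n) for n in("top","side")}
def ray(n,u,v,z):
    m=CM[n];K,R,t=m["K"],m["R"],m["t"];c=-R.T@t
    u=np.atleast_1d(u).astype(float);v=np.atleast_1d(v).astype(float)
    d=(R.T@(np.linalg.inv(K)@np.stack([u,v,np.ones_like(u)]))).T
    s=(z-c[2])/d[:,2]
    return c+d*s[:,None]
def cloud(n,d):
    m=CM[n];K,R,t=m["K"],m["R"],m["t"]
    v,u=np.mgrid[:400,:640]
    p=np.stack([(u-K[0,2])/K[0,0]*d,(v-K[1,2])/K[1,1]*d,d],-1)
    return (p-t)@R
def proj(n,X):
    m=CM[n];p=m["R"]@np.asarray(X)+m["t"];p=m["K"]@p;return p[:2]/p[2]
def down(yaw):  # tool pointing down, jaw axis (tool y) at world angle yaw
    y=np.array([np.cos(yaw),np.sin(yaw),0]);z=np.array([0,0,-1.]);x=np.cross(y,z)
    return Rot.from_matrix(np.stack([x,y,z],1)).as_quat()
def snap(n,tag,crop=None,k=1):
    im,d=optics.get_image(n);np.savez(f"pics/{tag}.npz",im=im,d=d)
    if crop: a,b,c,e=crop;im=im[b:e,a:c]
    im=cv2.resize(im,None,fx=k,fy=k,interpolation=cv2.INTER_CUBIC);cv2.imwrite(f"pics/{tag}.png",im[:,:,::-1])
    z=np.load(f"pics/{tag}.npz");return z["im"],z["d"]
def st():
    s=r.read_state();print("t%.1f"%s["time_s"],"tcp",np.array(s["eef_pos"]),"F",np.array(s["contact_force"]),"w%.4f"%s["grip_width"]);return s
E
python3 - <<'E'
from h import *
for n,c,k in(("top",(235,95,475,245),3.3),("side",(210,90,410,260),3.5)):
    z=np.load(f"pics/{n}0.npz");im=z["im"];d=z["d"];P=cloud(n,d)
    a,b,cc,e=c
    cv2.imwrite(f"pics/{n}crop.png",cv2.resize(im[b:e,a:cc],None,fx=k,fy=k,interpolation=cv2.INTER_CUBIC)[:,:,::-1])
z=np.load("pics/top0.npz");P=cloud("top",z["d"])
for u,v in[(258,150),(326,142),(290,145),(290,121),(363,145),(366,120),(341,194),(290,200),(262,205),(447,172),(200,185),(418,110),(210,112),(388,266),(190,299),(450,100),(300,265)]:
    print((u,v),P[v,u])
E
```

```text
(258, 150) [0.6243 0.1644 0.0284]
(326, 142) [ 0.641  -0.0308  0.0331]
(290, 145) [0.6243 0.0697 0.0772]
(290, 121) [0.6979 0.0693 0.0589]
(363, 145) [ 0.6179 -0.1314  0.0801]
(366, 120) [ 0.6912 -0.1435  0.0706]
(341, 194) [ 0.4881 -0.068   0.0464]
(290, 200) [0.4778 0.0759 0.0258]
(262, 205) [0.4569 0.1465 0.1002]
(447, 172) [ 0.5248 -0.3405  0.1432]
(200, 185) [0.5319 0.3371 0.0013]
(418, 110) [ 0.7109 -0.2865  0.0861]
(210, 112) [0.7488 0.3079 0.0023]
(388, 266) [ 0.2848 -0.1959  0.0055]
(190, 299) [0.2091 0.3598 0.0192]
(450, 100) [ 0.7649 -0.4008  0.0025]
(300, 265) [0.2943 0.0527 0.0036]
```

View pics/topcrop.png

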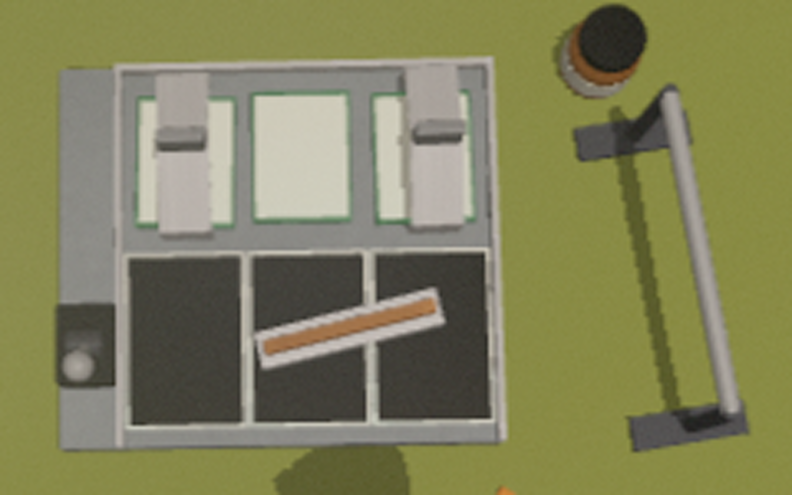

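View pics/sidecrop.png

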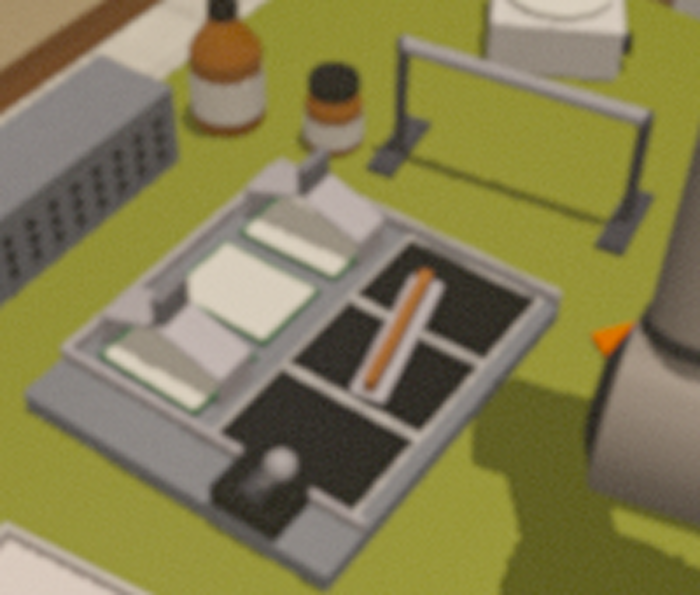

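```bash
cat > meas.py <<'E'
from h import *
def rect(n,mask,z,minA=60,sub=(235,95,475,245)):
    out=[]
    cs,_=cv2.findContours(mask.astype(np.uint8),cv2.RETR_EXTERNAL,cv2.CHAIN_APPROX_NONE)
    for c in cs:
        if cv2.contourArea(c)<minA: continue
        p=ray(n,c[:,0,0],c[:,0,1],z)[:,:2]
        (cx,cy),(w,h),a=cv2.minAreaRect((p*1000).astype(np.float32))
        if w<h: w,h,a=h,w,a+90
        a=(a+90)%180-90
        out.append((c[:,0].mean(0).round(),np.array([cx,cy]),np.array([w+2.8,h+2.8]).round(1),round(a,2)))
    return out
E
python3 - <<'E'
from meas import *
for n in("top","side"):
    im=np.load(f"pics/{n}0.npz")["im"];hsv=cv2.cvtColor(im,cv2.COLOR_RGB2HSV);H,S,V=cv2.split(hsv)
    print(n)
    roi=np.zeros((400,640),bool)
    if n=="top": roi[95:245,160:475]=1
    else: roi[90:320,180:400]=1
    print("black");[print(*o) for o in rect(n,roi&(V<60),.025,200)]
    print("rib");[print(*o) for o in rect(n,roi&(H>5)&(H<14)&(S>90)&(V>100),.045,50)]
    print("plate");[print(*o) for o in rect(n,roi&(V>195),.031,100)]
    for u,v in ([(326,142),(341,194),(332,185),(200,185),(290,145),(447,172)] if n=="top" else [(280,175)]): print(u,v,hsv[v,u])
E
```

```text
top
black
[420. 106.] [ 740.4882 -307.648 ] [59.6 58.1] -1.65
rib
plate
[202. 190.] [527.4532 327.3082] [200.5  99.7] 5.57
[301. 143.] [639.3745  40.8171] [105.2  20. ] -1.36
[353. 143.] [ 638.0801 -106.7959] [105.6  20.2] 0.05
[326. 142.] [641.8245 -30.8601] [108.2  77.3] -1.49
326 142 [ 27  22 206]
341 194 [ 14 135 162]
332 185 [30 27 66]
200 185 [ 22  24 205]
290 145 [ 14  18 187]
447 172 [ 14  20 168]
side
black
[295. 220.] [484.8526 105.448 ] [149.5 136.4] 89.66
[331. 199.] [442.1245 -31.1071] [86.7 54.1] -88.34
[307. 188.] [525.9189 -31.4273] [86.6 51.5] -86.52
[336. 173.] [ 482.6906 -137.5292] [135.7  84.7] -0.63
rib
plate
[231. 273.] [519.9202 344.1913] [195.8  98.9] 5.67
[280. 173.] [642.2603 -29.1777] [107.5  80.1] -1.1
[253. 101.] [ 973.3916 -291.1429] [103.3  77.2] -89.89
280 175 [ 17  31 215]
```

Run:
```python
from meas import *
for n in("top","side"):
    im=np.load(f"pics/{n}0.npz")["im"];hsv=cv2.cvtColor(im,cv2.COLOR_RGB2HSV);H,S,V=cv2.split(hsv)
    P=cloud(n,np.load(f"pics/{n}0.npz")["d"])
    print(n)
    roi=np.zeros((400,640),bool)
    if n=="top": roi[95:245,160:475]=1
    else: roi[90:320,180:400]=1
    print("black");[print(*o) for o in rect(n,roi&(V<90)&(S<70),.025,200)]
    print("rib");[print(*o) for o in rect(n,roi&(H>5)&(H<16)&(S>100)&(V>100),.045,50)]
    print("tray");[print(*o) for o in rect(n,roi&(V>160)&(S<70),.022,1000)]
    print("purple",[o[0:3] for o in rect(n,(H>125)&(H<150)&(S>100),.02,50)])
    print("orange",[o[0:3] for o in rect(n,(H<16)&(S>200)&(V>180),.006,50)])
    # guards: high points within box
    X,Y,Z=P[...,0],P[...,1],P[...,2]
    inb=roi&(X>.5)&(X<.78)&(Y>-.2)&(Y<.14)
    for lo in (.1,):
        m=inb&(Z>lo)
        nl,lab=cv2.connectedComponents(m.astype(np.uint8))
        for i in range(1,nl):
            q=P[lab==i]
            if len(q)>8: print("tab",len(q),np.median(q,0),q.max(0),q.min(0))
    m=roi&(Y<-.25)&(Z>.125)&(Z<.16)&(X<.68)
    q=P[m]; 
    if len(q)>50:
        c=q.mean(0);u,s,vt=np.linalg.svd(q[:,:2]-c[:2],full_matrices=False);pr=(q[:,:2]-c[:2])@vt[0]
        print("bar",len(q),c,vt[0],pr.min(),pr.max(),np.percentile(q[:,2],[5,50,95]))
    m=roi&(Y>.11)&(Y<.18)&(Z>.06)&(X<.6)
    q=P[m];print("lever",len(q),np.median(q,0) if len(q) else"",q.min(0) if len(q) else"",q.max(0) if len(q) else "")
```

```text
top
black
[442. 224.] [ 399.5515 -353.0277] [99.8 30.9] -82.15
[327. 212.] [443.644  -32.1889] [96.2 65.3] 88.42
[261. 199.] [481.8321 159.5747] [74.6 51.1] -0.86
[291. 198.] [484.629   73.2225] [144.8  96.2] 0.32
[366. 195.] [ 482.3491 -139.0768] [142.9  98.1] -1.58
[327. 182.] [523.5989 -33.2068] [95.8 63.5] -89.73
[425. 134.] [ 655.5474 -320.0078] [106.1  50.3] -66.39
[420. 106.] [ 741.2326 -307.0705] [57.8 54.2] -46.5
rib
[341. 194.] [489.4319 -66.9136] [150.1  14.4] -77.13
tray
[199. 184.] [532.514  333.9688] [212.1 114.4] 5.67
[330. 173.] [562.8884 -34.1397] [337.3 336. ] -0.6
purple [(array([192., 298.]), array([207.1951, 361.5886]), array([156.7,  30.5]))]
orange []
tab 86 [ 0.639  -0.1425  0.1159] [ 0.648  -0.1217  0.1229] [ 0.6348 -0.1613  0.101 ]
tab 77 [0.6394 0.0696 0.1158] [0.6467 0.0889 0.1248] [0.6341 0.0507 0.1035]
bar 657 [ 0.5269 -0.3394  0.141 ] [-0.9913 -0.1319] -0.1389723754154074 0.13408343672757006 [0.1354 0.1412 0.1464]
lever 99 [0.4589 0.1564 0.1036] [0.4437 0.1425 0.06  ] [0.4869 0.176  0.1125]
side
black
[295. 221.] [484.976  109.4403] [161.7 141.2] 89.62

[... 225 characters left out ...]
87.836  -65.5982] [163.2  18.2] -75.46
[305. 122.] [ 718.433  -281.1722] [52.8 36.3] 22.62
[272. 104.] [ 883.5125 -307.9953] [124.6  72.9] -50.81
[215. 113.] [1032.1532 -136.0765] [401.1  54.4] 89.73
tray
[230. 271.] [530.6375 336.2132] [217.7 116.8] 5.79
purple [(array([322., 353.]), array([202.8217, 372.432 ]), array([157.4,  29.8]))]
orange []
tab 71 [ 0.6362 -0.1391  0.1141] [ 0.6456 -0.1218  0.1232] [ 0.6322 -0.1656  0.1   ]
tab 84 [0.6352 0.073  0.1162] [0.6476 0.0917 0.1224] [0.6305 0.0496 0.1002]
bar 368 [ 0.5225 -0.3377  0.1403] [-0.9907 -0.1359] -0.14204758832337935 0.1308668292907956 [0.1323 0.1411 0.1462]
lever 202 [0.4437 0.1501 0.1122] [0.195 0.11  0.06 ] [0.4867 0.1726 0.2524]
```

```bash
cat >> h.py <<'E'
def besty(pos,yaw,verbose=False,prefer=None):
    o=[]
    for y in (yaw,yaw+np.pi):
        q=r.solve_ik(list(pos),list(down(y)))
        if q is not None:
            q=np.array(q); o.append((abs(q[5]) if prefer is None else abs(q[5]-prefer),y,q))
    if not o: return None
    o.sort(key=lambda t:t[0]); 
    if verbose: print("ik",[ (round(t[1],2),t[2]) for t in o])
    return o[0][1]
E
python3 - <<'E'
from h import *
sy=np.radians(-76.5+90)
a=besty([.4885,-.0662,.2],sy,True)
b=besty([.5315,.335,.2],np.radians(5.7+90),True)
print(a,b)
for g in([.639,-.141,.25],[.638,.071,.25]): besty(g,-.01,True)
bd=np.arctan2(.134,.991); print("bar yaw",bd)
# hanging: jaws perpendicular to the ridge/bar
for s in(-.06,0.0,.06): besty([.5245+s*np.cos(bd),-.3385+s*np.sin(bd),.25],bd+np.pi/2,True)
E
```

```text
ik [(np.float64(0.24), array([-0.2903,  0.3394,  1.6962, -0.    ,  1.106 , -0.5259])), (np.float64(3.38), array([-0.2903,  0.3394,  1.6962, -0.    ,  1.106 ,  2.6157]))]
ik [(np.float64(1.67), array([ 0.4405,  0.5761,  1.3013, -0.    ,  1.2642, -1.2298])), (np.float64(4.81), array([ 0.4405,  0.5761,  1.3013, -0.    ,  1.2642,  1.9118]))]
0.23561944901923448 1.6702800941585734
ik [(-0.01, array([-0.3342,  0.5911,  1.1352, -0.    ,  1.4153, -0.3242])), (3.13, array([-0.3342,  0.5911,  1.1352, -0.    ,  1.4153,  2.8174]))]
ik [(-0.01, array([-0.0085,  0.5663,  1.1787, -0.    ,  1.3966,  0.0015]))]
bar yaw 0.13440179120420842
ik [(np.float64(4.85), array([-0.7725,  0.448 ,  1.3775, -0.    ,  1.3161,  0.6639])), (np.float64(1.71), array([-0.7725,  0.448 ,  1.3775, -0.    ,  1.3161, -2.4777]))]
ik [(np.float64(4.85), array([-0.6958,  0.5317,  1.2383, -0.    ,  1.3716,  0.7406])), (np.float64(1.71), array([-0.6958,  0.5317,  1.2383, -0.    ,  1.3716, -2.401 ]))]
ik [(np.float64(4.85), array([-0.6291,  0.6249,  1.0748, -0.    ,  1.4418,  0.8073])), (np.float64(1.71), array([-0.6291,  0.6249,  1.0748, -0.    ,  1.4418, -2.3343]))]
```

Candidates before the first reach:
- **Straightedge:** (341,194) brown rib on a metal strip lying across the windows. Not the purple strip at (190,299) or the black pen at (241,253).
- **Plates:** pale at (290,145), (326,142) and (363,145). Not the orange one at (388,266).
- **Guards:** (290,140) and (366,135); there is none in the middle.
- **Other parts:** tray (200,185), bar (447,172), lever (260,203).
- **Bystanders:** jar (418,110), beaker (210,112).

The close crop confirms the brown-ribbed strip as the straightedge.

Run:
```python
from h import *
sx,sy=.4885,-.0662; q=down(.2356)
command_gripper(.045,40)
r.reach([sx,sy,.16],q)
print(r.move_straight([sx,sy,.0585],q,.1,max_force=12)); st()
command_gripper(0.0,40); s=st()
r.move_straight([sx,sy,.16],q,.15); st()
snap("side","se1",(200,60,420,260),3)
```

```text
False
t3.7 tcp [ 0.4889 -0.0663  0.059 ] F [-0.6217  0.6593  0.5883] w0.0452
t4.1 tcp [ 0.4889 -0.0663  0.0591] F [-1.107  -0.293   4.9524] w0.0106
t4.9 tcp [ 0.4879 -0.066   0.1591] F [-0.192  -0.9268 -0.9122] w0.0105
```

View pics/se1.png

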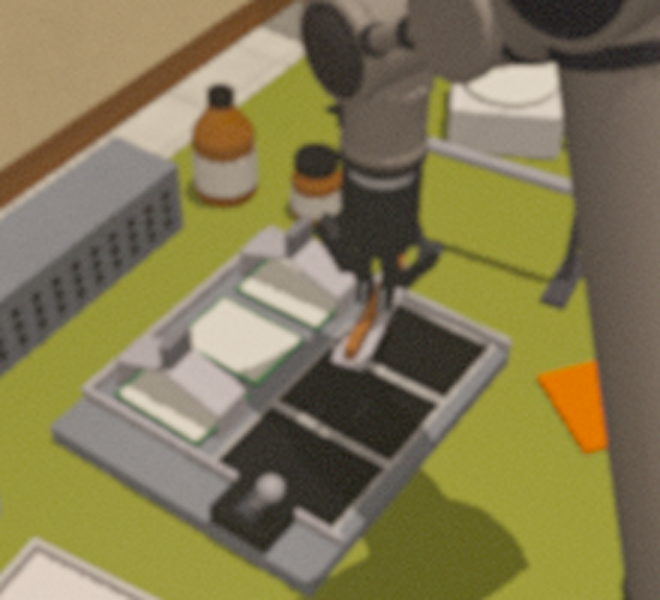

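The straightedge is in the jaws, at about side pixel (322,168). Carrying it to the tray.

Run:
```python
from h import *
tx,ty=.5315,.335; q=down(1.670)
r.reach([tx,ty,.16],q); st()
print(r.move_straight([tx,ty,.075],q,.15)); s=st()
if s["grip_width"]>.005:
    print(r.move_straight([tx,ty,.038],q,.05,max_force=10)); st()
    command_gripper(.045); st()
    r.move_straight([tx,ty,.16],q,.2)
snap("side","tr1",(120,120,420,340),2.6)
```

```text
t6.4 tcp [0.5319 0.3338 0.1599] F [ 0.4053 -0.0033 -1.4927] w0.0107
False
t7.1 tcp [0.5323 0.3349 0.0758] F [ 0.2856 -1.0273 -1.0628] w0.0110
True
t7.8 tcp [0.5308 0.3347 0.0381] F [-0.8469  0.1802  4.5634] w0.0108
t8.3 tcp [0.5302 0.3344 0.0372] F [ 1.2688 -0.7189  0.288 ] w0.0449
```

View pics/tr1.png

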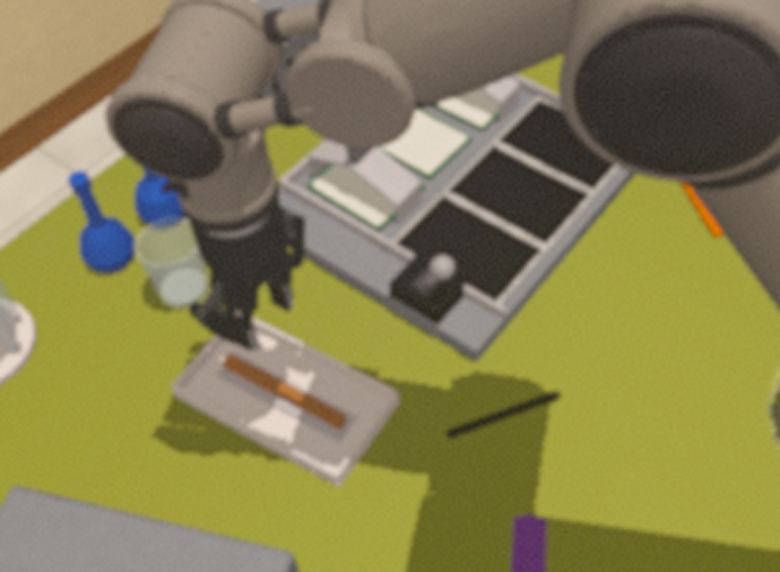

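The straightedge's rib lies within the tray walls, crop (285,390). Next are the guards, left-hand one first. I'll refine the bar axis with silhouette rays first.

Run:
```python
from h import *
for n in("top","side"):
    z=np.load(f"pics/{n}0.npz");P=cloud(n,z["d"]);X,Y,Z=P[...,0],P[...,1],P[...,2]
    m=(Y<-.25)&(Y>-.45)&(Z>.115)&(Z<.165)&(X<.7)&(X>.36); m[:,:400 if n=="top" else 300]=0
    m=cv2.morphologyEx(m.astype(np.uint8),cv2.MORPH_OPEN,np.ones((2,2)))
    v,u=np.nonzero(m); p=ray(n,u,v,.135)[:,:2]
    vx,vy,x0,y0=cv2.fitLine(p.astype(np.float32),cv2.DIST_HUBER,0,1e-4,1e-4).ravel()
    if vx<0: vx,vy=-vx,-vy
    t=(p-[x0,y0])@[vx,vy]; mid=np.array([x0,y0])+(t.min()+t.max())/2*np.array([vx,vy])
    print(n,len(u),"yaw",np.degrees(np.arctan2(vy,vx)),"len",np.ptp(t),"mid",mid,"centroid",x0,y0)
q=down(-.01);g=[.638,.071]
command_gripper(.05,50)
r.reach([*g,.22],q)
print(r.move_straight([*g,.112],q,.12,max_force=10)); st()
command_gripper(0,50); s=st()
if s["grip_width"]>.007:
    r.move_straight([*g,.29],q,.15); st()
```

```text
top 663 yaw 7.613159 len 0.27435124071026645 mid [ 0.5277 -0.3431] centroid 0.5253386 -0.34337756
side 380 yaw 7.2446384 len 0.2789288298021235 mid [ 0.523  -0.3402] centroid 0.5096455 -0.34194756
False
t11.5 tcp [0.6385 0.0711 0.1129] F [ 0.9626 -0.2748 -0.3866] w0.0497
t11.9 tcp [0.6384 0.071  0.1127] F [0.9682 0.2474 4.2911] w0.0114
t13.3 tcp [0.6376 0.071  0.2888] F [ 0.6343 -0.3405 -1.7805] w0.0114
```

```bash
cat > hang.py <<'E'
from h import *
byaw=.130; bm=np.array([.5255,-.342])
def hang(s,zoff=.0):
    p=bm+s*np.array([np.cos(byaw),np.sin(byaw)]); q=down(byaw-np.pi/2)
    r.reach([*p,.29],q); a=st()
    if a["grip_width"]<.007: print("LOST");return
    print(r.move_straight([*p,.195],q,.12,max_force=15)); st()
    print(r.move_straight([*p,.172],q,.04,max_force=4)); a=st()
    command_gripper(.05); r.move_straight([*p,.30],q,.15); st()
E
python3 - <<'E'
from hang import *
hang(.055)
snap("side","hg1",(230,40,430,220),3.3)
E
```

```text
t14.8 tcp [ 0.5806 -0.3337  0.29  ] F [ 0.1646  0.6559 -0.8274] w0.0112
False
t15.7 tcp [ 0.5805 -0.335   0.196 ] F [-0.034  -0.2568 -0.0691] w0.0115
True
t16.2 tcp [ 0.5799 -0.3349  0.1753] F [-0.7926  0.1047  4.6822] w0.0110
t17.7 tcp [ 0.5797 -0.3347  0.2988] F [-0.3162  0.8044 -0.8171] w0.0499
```

View pics/hg1.png

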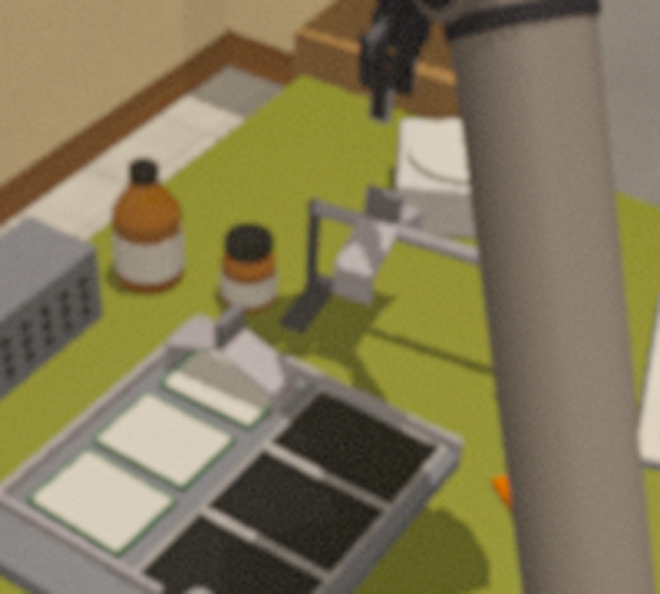

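The guard hangs astride the bar, crop (375,235). Next is the right-hand guard.

Run:
```python
from hang import *
q=down(-.01);g=[.638,-.1415]
r.reach([*g,.24],q)
print(r.move_straight([*g,.112],q,.12,max_force=10)); st()
command_gripper(0,50); s=st()
if s["grip_width"]>.007:
    r.move_straight([*g,.29],q,.15); st()
    hang(-.055)
r.movej([-1.361,0.342,1.524,0,1.275,-0.146])
snap("side","hg2",(180,60,430,260),3);snap("top","tp2",(160,95,480,245),2.5)
```

```text
False
t20.0 tcp [ 0.6385 -0.1417  0.1129] F [-0.2263 -0.5745 -0.4183] w0.0499
t20.4 tcp [ 0.6383 -0.1416  0.1127] F [-0.2296  0.6037  3.7801] w0.0111
t21.7 tcp [ 0.6376 -0.1414  0.2888] F [ 0.1996  0.7059 -1.6428] w0.0113
t22.8 tcp [ 0.4714 -0.3486  0.2897] F [ 0.318   0.3251 -0.9907] w0.0114
False
t23.7 tcp [ 0.4715 -0.3493  0.1958] F [-0.9169 -0.1726 -0.8633] w0.0110
True
t24.2 tcp [ 0.4709 -0.3492  0.1752] F [-0.0425  0.7318  3.5837] w0.0111
t25.7 tcp [ 0.4707 -0.3489  0.299 ] F [-0.39    0.1857  0.214 ] w0.0503
```

View pics/hg2.png

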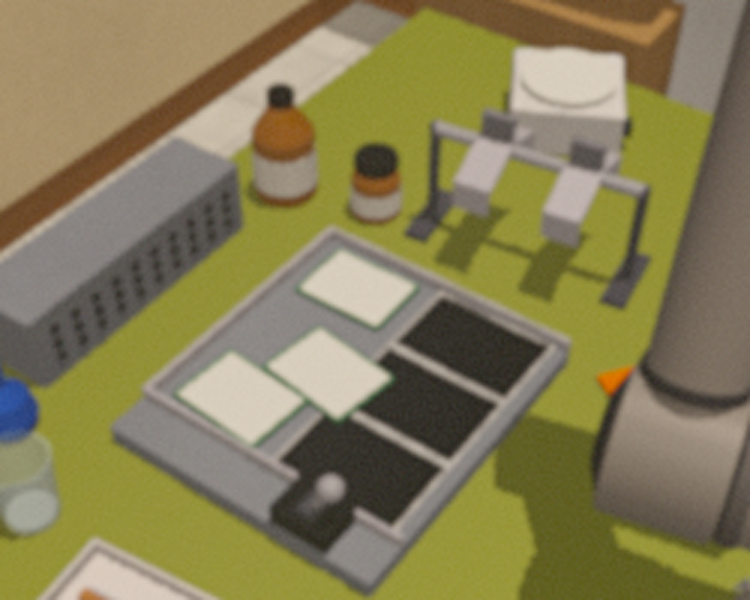

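View pics/tp2.png

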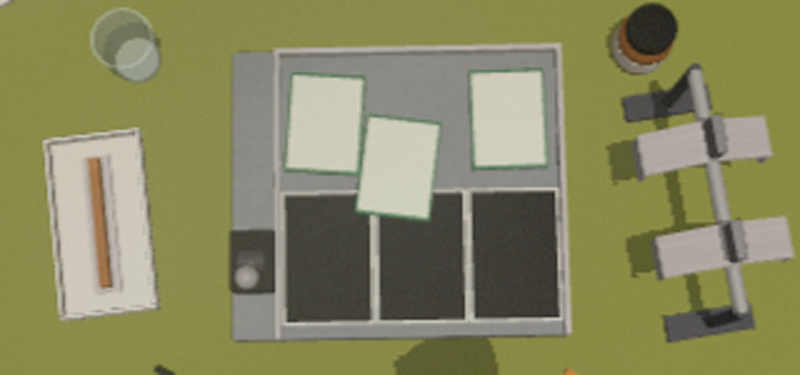

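Both guards are hung, at top-crop (705,145) and (725,245). The middle plate has been knocked towards window1 and turned, and sits at crop (398,167). Measuring the plates now.

```bash
cat >> meas.py <<'E'
def plates(tag,n="top"):
    im=np.load(f"pics/{tag}.npz")["im"];hsv=cv2.cvtColor(im,cv2.COLOR_RGB2HSV);H,S,V=cv2.split(hsv)
    roi=np.zeros((400,640),bool)
    if n=="top": roi[112:230,272:386]=1
    else: roi[120:250,215:375]=1
    m=(roi&(V>(187 if n=="top" else 185))).astype(np.uint8)
    m=cv2.morphologyEx(m,cv2.MORPH_OPEN,np.ones((5,5)))
    return rect(n,m,.031,300)
def wins(tag,n="top"):
    im=np.load(f"pics/{tag}.npz")["im"];hsv=cv2.cvtColor(im,cv2.COLOR_RGB2HSV);H,S,V=cv2.split(hsv)
    roi=np.zeros((400,640),bool);roi[165:230,272:386]=1
    return rect(n,roi&(V<90)&(S<90),.025,200)
E
python3 - <<'E'
from meas import *
for o in plates("tp2"): print("T",*o)
for o in plates("hg2","side"): print("S",*o)
for o in wins("tp2"): print("W",*o)
E
```

```text
T [319. 162.] [585.4756  -8.6517] [109.5  80.6] -8.77
T [289. 144.] [639.1169  73.9188] [109.2  80.1] -4.85
T [363. 142.] [ 638.7937 -136.3443] [109.2  80.7] 0.23
S [260. 192.] [639.0999  74.9552] [108.9  81.1] -5.64
S [289. 184.] [585.7986  -8.3221] [109.   81.1] -9.05
S [299. 155.] [ 639.7144 -135.7451] [107.5  82.1] 0.22
W [329. 199.] [482.396  -33.2093] [142.9  96.1] -1.48
W [290. 198.] [484.6771  73.2228] [144.9  96.2] 0.32
W [366. 197.] [ 482.3484 -139.0994] [142.9  98.2] -1.58
```

```bash
cat > pull.py <<'E'
from h import *
def pull(p,pyaw,t,tyaw,F=6,w=.036,extra=0.0,speed=.06):
    command_gripper(w)
    q=down(pyaw+np.pi/2-np.pi); qt=down(tyaw+np.pi/2-np.pi)
    r.reach([*p,.13],q)
    r.move_straight([*p,.075],q,.12)
    hit=r.move_straight([*p,.035],q,.025,max_force=F); s=st()
    if not hit: print("no contact"); r.move_straight([*p,.13],q);return
    z=s["eef_pos"][2]-extra
    stp=r.move_straight([*t,z],qt,speed,max_force=40); s=st(); print("stopped",stp)
    x,y,zz=s["eef_pos"]
    r.move_straight([x,y,.13],qt,.1)
E
python3 - <<'E'
from pull import *
p=[.639,-.136]
pull(p,.004,[.4825,-.139],-.010)
snap("side","p0a",(180,60,430,260),3)
E
```

```text
t30.9 tcp [ 0.639  -0.136   0.0551] F [0.057  0.2006 4.2678] w0.0361
t33.7 tcp [ 0.4825 -0.139   0.055 ] F [0.7747 0.0681 3.4128] w0.0362
stopped False
```

View pics/p0a.png

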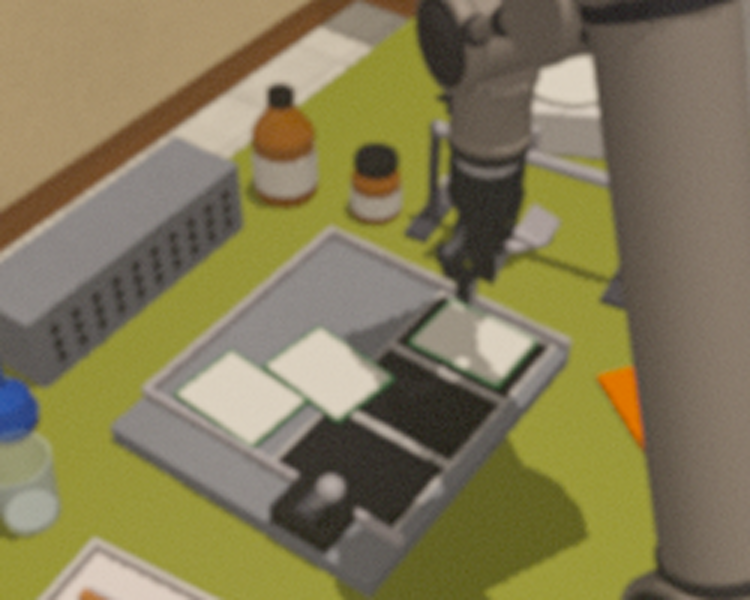

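Plate0 slid over onto window0, crop (475,345). Next are plates 1 and 2.

Run:
```python
from pull import *
pull([.5856,-.0085],np.radians(-8.9),[.4835,-.033],-.010)
pull([.639,.0744],np.radians(-5.2),[.4845,.0732],-.010)
r.movej([-1.361,0.342,1.524,0,1.275,-0.146])
snap("side","p2s",(180,60,430,260),3);snap("top","p2t",(160,95,480,245),2.5)
from meas import *
for o in plates("p2t"): print("T",*o)
for o in plates("p2s","side"): print("S",*o)
```

```text
t37.0 tcp [ 0.5856 -0.0084  0.055 ] F [-0.3797  0.5938  6.2034] w0.0359
t38.9 tcp [ 0.4835 -0.033   0.055 ] F [ 0.7609 -0.1585  5.2922] w0.0356
stopped False
t42.3 tcp [0.639  0.0744 0.055 ] F [-0.1994  0.2096  4.702 ] w0.0358
t45.0 tcp [0.4845 0.0732 0.055 ] F [1.2388 0.6049 2.9325] w0.0359
stopped False
T [291. 197.] [484.4682  72.7775] [108.3  76.5] -1.36
T [366. 196.] [ 481.9453 -138.7281] [108.5  80.6] -0.34
T [329. 197.] [484.3003 -33.3148] [108.1  79.2] -1.59
S [300. 214.] [483.6871  73.4542] [107.1  80.9] -0.51
S [319. 192.] [483.5322 -34.2595] [108.7  84.3] -0.51
S [337. 173.] [ 482.2215 -139.1402] [108.4  81.9] -0.25
```

View pics/p2t.png

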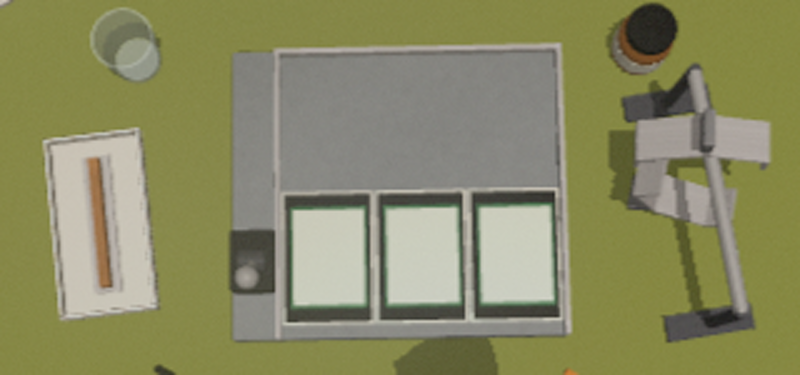

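All three plates are inside their windows. However, the near guard is no longer on the bar (crop (690,190)); it probably got clipped by my low swing back to park. Looking closer.

Run:
```python
from h import *
im=np.load("pics/p2s.npz")["im"][80:180,300:410]
cv2.imwrite("pics/f_s.png",cv2.resize(im,None,fx=6,fy=6,interpolation=cv2.INTER_CUBIC)[:,:,::-1])
z=np.load("pics/p2t.npz");im=z["im"][120:230,400:480]
cv2.imwrite("pics/f_t.png",cv2.resize(im,None,fx=5,fy=5,interpolation=cv2.INTER_CUBIC)[:,:,::-1])
P=cloud("top",z["d"])
for v in range(155,188,3): print(v,[(u,"%.3f %.3f %.3f"%tuple(P[v,u])) for u in range(412,458,6)])
st()
```

```text
155 [(412, '0.602 -0.280 0.005'), (418, '0.576 -0.272 0.123'), (424, '0.576 -0.288 0.125'), (430, '0.572 -0.300 0.138'), (436, '0.571 -0.315 0.141'), (442, '0.567 -0.326 0.158'), (448, '0.569 -0.345 0.146'), (454, '0.570 -0.362 0.142')]
158 [(412, '0.594 -0.280 0.001'), (418, '0.568 -0.271 0.124'), (424, '0.566 -0.286 0.130'), (430, '0.594 -0.334 -0.003'), (436, '0.593 -0.351 -0.001'), (442, '0.563 -0.330 0.141'), (448, '0.591 -0.384 0.005'), (454, '0.562 -0.362 0.138')]
161 [(412, '0.587 -0.281 -0.006'), (418, '0.564 -0.276 0.102'), (424, '0.561 -0.289 0.114'), (430, '0.584 -0.332 0.001'), (436, '0.584 -0.350 0.000'), (442, '0.556 -0.331 0.136'), (448, '0.582 -0.384 0.002'), (454, '0.583 -0.403 -0.002')]
164 [(412, '0.578 -0.280 -0.004'), (418, '0.556 -0.275 0.104'), (424, '0.552 -0.287 0.121'), (430, '0.575 -0.331 0.002'), (436, '0.575 -0.349 0.001'), (442, '0.548 -0.331 0.136'), (448, '0.547 -0.345 0.139'), (454, '0.573 -0.402 -0.001')]
167 [(412, '0.566 -0.277 0.011'), (418, '0.549 -0.275 0.099'), (424, '0.544 -0.287 0.119'), (430, '0.563 -0.327 0.020'), (436, '0.565 -0.348 0.003
[... 893 characters left out ...]
26'), (430, '0.528 -0.326 0.016'), (436, '0.529 -0.344 0.009'), (442, '0.529 -0.363 0.006'), (448, '0.507 -0.343 0.141'), (454, '0.529 -0.398 0.002')]
182 [(412, '0.524 -0.277 0.001'), (418, '0.524 -0.295 -0.003'), (424, '0.523 -0.311 0.001'), (430, '0.522 -0.329 0.001'), (436, '0.520 -0.343 0.012'), (442, '0.521 -0.363 0.002'), (448, '0.499 -0.342 0.140'), (454, '0.521 -0.399 -0.003')]
185 [(412, '0.516 -0.278 -0.007'), (418, '0.514 -0.294 0.001'), (424, '0.514 -0.311 0.002'), (430, '0.514 -0.329 -0.002'), (436, '0.513 -0.346 0.000'), (442, '0.512 -0.363 0.001'), (448, '0.491 -0.342 0.141'), (454, '0.512 -0.398 0.000')]
t48.4 tcp [ 0.1836 -0.4919  0.2562] F [ 0.2043  0.3781 -0.5053] w0.0358
```

View pics/f_s.png

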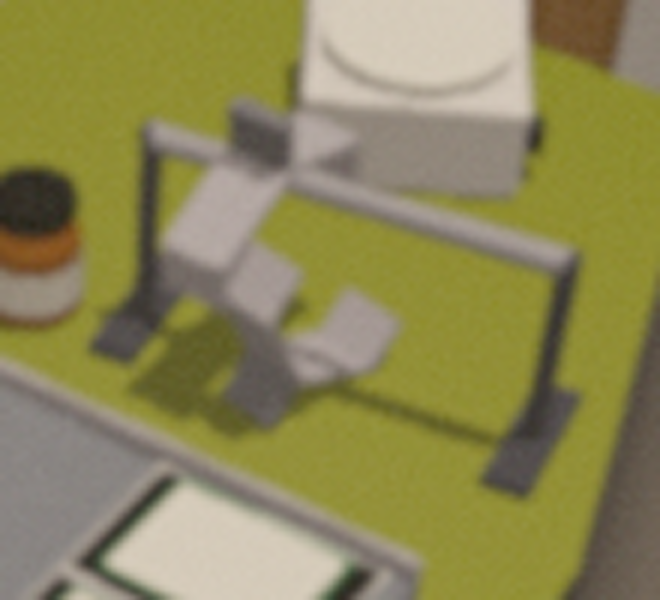

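View pics/f_t.png

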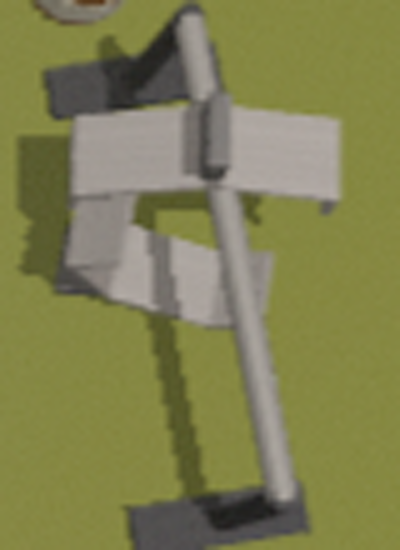

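The fallen guard rests on its tab tip and one eave, tilted about 138° (tab down, one leg up at z≈0.12). To right it I need a near-horizontal tool, so I'm checking which tilts are reachable.

```bash
cat >> h.py <<'E'
def tool(az,el,roll=0.0):
    """tool z: azimuth az, el = angle below horizontal; roll=0: jaw (tool y) horizontal; roll rotates about tool z"""
    z=np.array([np.cos(el)*np.cos(az),np.cos(el)*np.sin(az),-np.sin(el)])
    y=np.array([-np.sin(az),np.cos(az),0]); x=np.cross(y,z)
    return (Rot.from_matrix(np.stack([x,y,z],1))*Rot.from_euler('z',roll)).as_quat()
E
python3 - <<'E'
from h import *
D=np.radians
def ok(p,q):
    a=r.solve_ik(list(p),list(q)); return None if a is None else np.array(a).round(2)
for rad in(.45,.55,.65):
  for az in (-.85,):
    p=[rad*np.cos(az),rad*np.sin(az)]
    for z in(.06,.16):
      print(rad,z,"fwd",{el:(ok([*p,z],tool(az,D(el))) is not None,ok([*p,z],tool(az,D(el),np.pi)) is not None) for el in(5,10,20,30,45,60,90,105,120,135,150)})
print("bar along +x")
for s in(-.095,-.05,0):
  p=np.array([.5255,-.342])+s*np.array([.99,.13])
  for az in (.13,.13+np.pi,-.4):
    print(s,az,{el:(ok([*p,.17],tool(az,D(el))) is not None,ok([*p,.17],tool(az,D(el),np.pi)) is not None) for el in(5,10,20,30,45,60)})
E
```

```text
0.45 0.06 fwd {5: (True, True), 10: (False, False), 20: (False, False), 30: (False, False), 45: (True, True), 60: (False, False), 90: (True, True), 105: (True, True), 120: (True, True), 135: (True, True), 150: (True, True)}
0.45 0.16 fwd {5: (False, False), 10: (False, False), 20: (False, False), 30: (True, True), 45: (True, True), 60: (False, False), 90: (True, True), 105: (True, True), 120: (True, True), 135: (True, True), 150: (True, True)}
0.55 0.06 fwd {5: (True, True), 10: (True, True), 20: (True, True), 30: (True, True), 45: (True, True), 60: (False, False), 90: (True, True), 105: (True, True), 120: (True, True), 135: (True, True), 150: (True, True)}
0.55 0.16 fwd {5: (True, True), 10: (True, True), 20: (True, True), 30: (True, True), 45: (False, False), 60: (True, True), 90: (True, True), 105: (True, True), 120: (True, True), 135: (True, True), 150: (True, True)}
0.65 0.06 fwd {5: (True, True), 10: (True, True), 20: (True, True), 30: (True, True), 45: (True, True), 60: (False, False), 90: (True, True), 105: (True, True), 120: (True, True), 135: (True, True), 150: (False, Fals
[... 642 characters left out ...]
 (True, True), 20: (True, True), 30: (True, True), 45: (True, True), 60: (False, True)}
-0.05 3.271592653589793 {5: (True, True), 10: (True, True), 20: (True, True), 30: (True, True), 45: (True, True), 60: (True, True)}
-0.05 -0.4 {5: (True, True), 10: (True, True), 20: (True, True), 30: (True, True), 45: (True, True), 60: (True, True)}
0 0.13 {5: (True, True), 10: (True, True), 20: (True, True), 30: (True, True), 45: (True, True), 60: (True, True)}
0 3.271592653589793 {5: (False, False), 10: (False, False), 20: (True, True), 30: (True, True), 45: (True, True), 60: (True, True)}
0 -0.4 {5: (True, True), 10: (True, True), 20: (True, True), 30: (True, True), 45: (True, True), 60: (True, True)}
```

Run:
```python
from meas import *
z=np.load("pics/p2t.npz");P=cloud("top",z["d"]);m=(P[...,2]>.162)&(P[...,1]<-.25)&(P[...,0]>.4);m[:,:400]=0
print(m.sum(),np.median(P[m],0),P[m].min(0),P[m].max(0))
for o in rect("top",m,.178,5): print(*o)
z=np.load("pics/tp2.npz");P=cloud("top",z["d"]);m=(P[...,2]>.162)&(P[...,1]<-.25)&(P[...,0]>.4);m[:,:400]=0
for o in rect("top",m,.178,5): print("before",*o)
# strap edges yaw
for t in("tp2","p2t"):
    z=np.load(f"pics/{t}.npz");P=cloud("top",z["d"]);V=cv2.cvtColor(z["im"],cv2.COLOR_RGB2HSV)
    m=(P[...,2]>.105)&(P[...,2]<.165)&(V[...,1]<40)&(V[...,2]>150);m[:,:400]=0;m[230:]=0
    for o in rect("top",m,.13,60): print(t,*o)
```

```text
97 [ 0.5853 -0.3234  0.1795] [ 0.5664 -0.3311  0.1626] [ 0.607  -0.318   0.1857]
[443. 146.] [ 585.9566 -323.5223] [44.7 15.5] -3.38
before [454. 191.] [ 470.8417 -345.7335] [42.2 19.2] 7.69
before [446. 149.] [ 578.6395 -332.5933] [43.9 19.3] 7.69
tp2 [443. 200.] [ 443.781 -321.886] [95.6 80.8] 8.18
tp2 [466. 191.] [ 477.1423 -389.7641] [53.9 45.8] -85.22
tp2 [436. 161.] [ 546.5525 -308.3751] [109.2  80.2] 9.88
tp2 [457. 150.] [ 585.3302 -374.8551] [53.3 45.9] 88.38
p2t [426. 150.] [ 588.4067 -293.2657] [66.4 44.4] -88.19
p2t [453. 175.] [ 506.4939 -357.63  ] [205.5  63.6] -10.77
```

Run:
```python
from hang import *
command_gripper(.05,50)
g=[.586,-.326];q=down(np.radians(-3.4)-np.pi/2)
r.reach([*g,.29],q)
print(r.move_straight([*g,.175],q,.12,max_force=10)); st()
command_gripper(0,50); s=st()
if s["grip_width"]>.007:
    r.move_straight([*g,.29],q,.1); st()
    hang(.098)
    r.movej([-1.361,0.342,1.3,0,1.5,-0.146])
snap("side","k1s",(300,80,410,180),6);snap("top","k1t",(400,110,480,230),5)
```

```text
False
t51.4 tcp [ 0.5864 -0.3263  0.176 ] F [-0.01   -0.6435 -0.0907] w0.0498
t51.8 tcp [ 0.5866 -0.3274  0.1766] F [ 0.9459 -4.1693  4.2512] w0.0110
t53.1 tcp [ 0.5858 -0.3258  0.289 ] F [-0.2585  0.4183 -0.9888] w0.0114
t53.4 tcp [ 0.6232 -0.329   0.2882] F [-0.1896  0.7161 -1.0046] w0.0109
False
t54.3 tcp [ 0.623  -0.3296  0.1962] F [ 0.0498 -0.3451 -0.2806] w0.0112
True
t54.8 tcp [ 0.6226 -0.329   0.1751] F [-0.1269  0.2099  4.4746] w0.0109
t56.3 tcp [ 0.6224 -0.3291  0.2988] F [ 0.7688  0.0485 -0.0004] w0.0499
```

View pics/k1s.png

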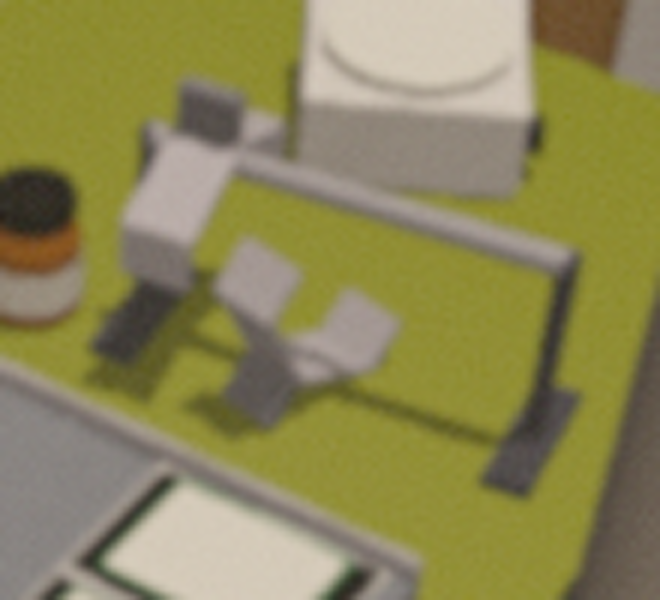

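View pics/k1t.png

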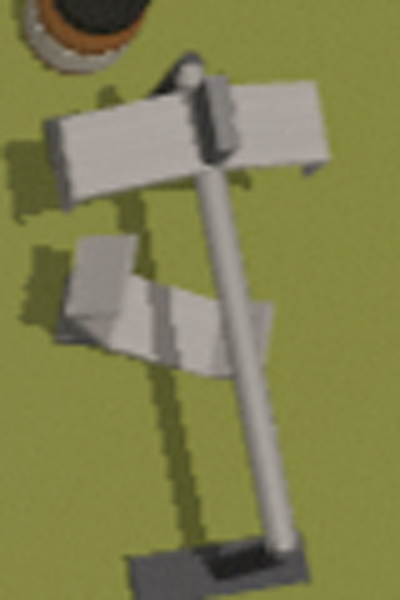

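The hung guard is now at the far end of the bar and sits properly. The fallen one's upright leg shows at top-crop (103,275) and side-crop (258,285). Fitting the leg's plane from both clouds.

Run:
```python
from meas import *
zt=np.load("pics/k1t.npz");Pt=cloud("top",zt["d"]);zs=np.load("pics/k1s.npz");Ps=cloud("side",zs["d"])
def sel(P,lo,hi): 
    X,Y,Z=P[...,0],P[...,1],P[...,2];return (X>.49)&(X<.585)&(Y>-.325)&(Y<-.25)&(Z>lo)&(Z<hi)
for n,P in(("top",Pt),("side",Ps)):
    m=sel(P,.03,.14); q=P[m]; 
    print(n,m.sum(),"min",q.min(0),"max",q.max(0),"zhist",np.histogram(q[:,2],bins=np.arange(.03,.15,.01))[0])
    q=q[q[:,2]>.088]; c=q.mean(0);u,s,vt=np.linalg.svd(q-c);print("c",c,"n",vt[2],"sv",s/np.sqrt(len(q)),"\n",vt[:2])
# leg corners by 2-view: top px crop, side px crop
def tri(pt,ps):
    A=[];b=[]
    for n,(u,v) in(("top",pt),("side",ps)):
        m=CM[n];M=m["K"]@np.c_[m["R"],m["t"]]
        A+= [u*M[2]-M[0],v*M[2]-M[1]]
    A=np.array(A);return np.linalg.lstsq(A[:,:3],-A[:,3],rcond=None)[0]
T=lambda x,y:(400+x/5-.4,110+y/5-.4); S=lambda x,y:(300+x/6-.4,80+y/6-.4)
# far-inner,foot corners: top (80,237)far+y, (136,235) far-y, (122,316) near-y,(68,310) near+y
for a,b in(((80,237),(215,292)),((136,236),(248,236)),((124,316),(302,270)),((68,312),(270,333))):
    X=tri(T(*a),S(*b));print(a,b,X,proj("top",X)-T(*a))
```

```text
top 231 min [ 0.5262 -0.3127  0.03  ] max [ 0.5771 -0.262   0.1221] zhist [21  9  5  7  3  2 53 55 73  3  0]
c [ 0.5538 -0.2781  0.1067] n [-0.1839 -0.7257 -0.663 ] sv [0.0129 0.0109 0.0022] 
 [[-0.9779  0.2032  0.0488]
 [ 0.0993  0.6573 -0.7471]]
side 204 min [ 0.5251 -0.3005  0.03  ] max [ 0.5775 -0.2621  0.1216] zhist [29 11 10  9  9 14 30 45 43  4  0]
c [ 0.552  -0.2776  0.1063] n [-0.1944 -0.7529 -0.6288] sv [0.0136 0.0109 0.0024] 
 [[-0.9689  0.2473  0.0034]
 [-0.153  -0.6099  0.7776]]
(80, 237) (215, 292) [ 0.5785 -0.2726  0.0882] [-0.0016 -0.0032]
(136, 236) (248, 236) [ 0.5724 -0.2964  0.1166] [-0.0392 -0.0798]
(124, 316) (302, 270) [ 0.5297 -0.2875  0.1169] [-0.1169 -0.2448]
(68, 312) (270, 333) [ 0.5374 -0.2655  0.0823] [0.1373 0.287 ]
```

Top and side clouds and the triangulated leg corners agree: leg centre (0.554,-0.281,0.101), width azimuth about -12°. The plan:
1. Grip that leg with a horizontal tool.
2. Pull the guard clear of the bar.
3. Roll it about 143° upright.
4. Hang it on the bar's near end.

Checking kinematics first.

```bash
cat > flip.py <<'E'
from hang import *
w=np.array([np.cos(np.radians(-12)),np.sin(np.radians(-12)),0])
d=np.array([0,-.60,.80]); d-=d@w*w; d/=np.linalg.norm(d)
n=np.cross(w,d)   # plate normal
Gi=np.stack([w,d,n],1)
c=np.array([.554,-.282,.103])-.0015*np.sign(n[1])*n
def Rt(sgn):  # tool z=w, tool y=sgn*n
    y=sgn*n; return np.stack([np.cross(y,w),y,w],1)
def frame(az,phi):  # guard frame, d at angle phi in the vertical plane perpendicular to w: phi=-pi/2 -> down
    W=np.array([np.cos(az),np.sin(az),0]);H=np.array([-np.sin(az),np.cos(az),0])
    D=np.cos(phi)*H+np.sin(phi)*np.array([0,0,1]);return np.stack([W,D,np.cross(W,D)],1)
phi0=np.arctan2(d[2],d@np.array([-w[1],w[0],0]))
def q(sgn,az,phi): return Rot.from_matrix(frame(az,phi)@Gi.T@Rt(sgn)).as_quat()
az0=np.radians(-12)
tg=c-.023*w
E
python3 - <<'E'
from flip import *
print("phi0",np.degrees(phi0),n)
for sgn in(1,-1):
    print(sgn)
    s=np.array(byaw); u=np.array([np.cos(byaw),np.sin(byaw)]);v=np.array([-u[1],u[0]])
    hp=bm-.088*u-.068*v-.023*u
    for nm,p,az,ph in(("pre",tg-.09*w,az0,phi0),("grasp",tg,az0,phi0),("lift",tg+[0,0,.05],az0,phi0),("out",tg+[-.02,.08,.05],az0,phi0),("up",tg+[-.05,.08,.2],az0,phi0),("r1",tg+[-.05,.08,.2],az0,phi0-np.radians(70)),("r2",tg+[-.05,.08,.2],az0,-np.pi/2),("hpre",[*hp,.19],byaw,-np.pi/2),("hang",[*hp,.10],byaw,-np.pi/2)):
        a=r.solve_ik(list(p),list(q(sgn,az,ph))); print(nm,np.array(p),None if a is None else np.array(a).round(2))
E
```

```text
phi0 126.26417074472783 [-0.1676 -0.7887 -0.5915]
1
pre [ 0.4432 -0.2597  0.1021] [-1.19  1.19  2.46  2.1   1.84 -1.37]
grasp [ 0.5313 -0.2784  0.1021] [-0.95  1.07  2.27  2.39  1.72 -1.08]
lift [ 0.5313 -0.2784  0.1521] [-0.95  0.93  2.31  2.4   1.64 -1.  ]
out [ 0.5113 -0.1984  0.1521] [-0.83  1.    2.48  2.49  1.85 -1.14]
up [ 0.4813 -0.1984  0.3021] [-0.93  0.43  2.54  2.42  1.44 -0.82]
r1 [ 0.4813 -0.1984  0.3021] [-0.93  0.43  2.54  2.42  1.44 -2.04]
r2 [ 0.4813 -0.1984  0.3021] [-0.93  0.43  2.54  2.42  1.44  1.69]
hpre [ 0.4243 -0.4238  0.19  ] [-1.44  0.84  1.92  1.57  1.57  1.95]
hang [ 0.4243 -0.4238  0.1   ] [-1.44  1.04  1.88  1.57  1.57  1.8 ]
-1
pre [ 0.4432 -0.2597  0.1021] [-1.19  1.19  2.46  2.1   1.84  1.77]
grasp [ 0.5313 -0.2784  0.1021] [-0.95  1.07  2.27  2.39  1.72  2.06]
lift [ 0.5313 -0.2784  0.1521] [-0.95  0.93  2.31  2.4   1.64  2.14]
out [ 0.5113 -0.1984  0.1521] [-0.83  1.    2.48  2.49  1.85  2.  ]
up [ 0.4813 -0.1984  0.3021] [-0.93  0.43  2.54  2.42  1.44  2.32]
r1 [ 0.4813 -0.1984  0.3021] [-0.93  0.43  2.54  2.42  1.44  1.1 ]
r2 [ 0.4813 -0.1984  0.3021] [-0.93  0.43  2.54  2.42  1.44 -1.45]
hpre [ 0.4243 -0.4238  0.19  ] [-1.44  0.84  1.92  1.57  1.57 -1.19]
hang [ 0.4243 -0.4238  0.1   ] [-1.44  1.04  1.88  1.57  1.57 -1.35]
```

Run:
```python
from flip import *
Q=q(1,az0,phi0)
command_gripper(.03,90)
hi=tg-.09*w+[-.0,.0,.20]
r.reach(list(hi),list(Q)); st()
r.move_straight(list(tg-.09*w),list(Q),.12,max_force=15); st()
snap("side","fl1",(250,60,450,240),3.3);snap("top","fl1t",(330,110,490,260),4)
```

```text
t60.3 tcp [ 0.4434 -0.2601  0.3024] F [-0.3064 -0.0768 -0.4627] w0.0303
t62.1 tcp [ 0.4432 -0.2597  0.1026] F [-0.3895  1.0108  0.7488] w0.0300
```

View pics/fl1.png

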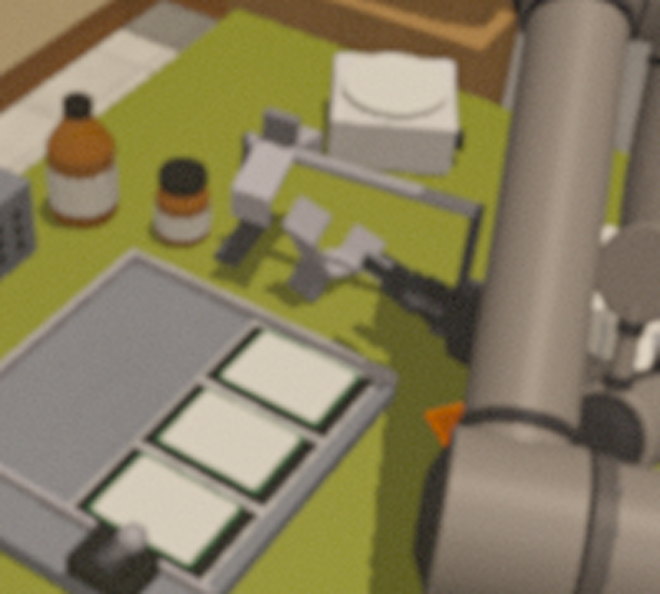

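View pics/fl1t.png

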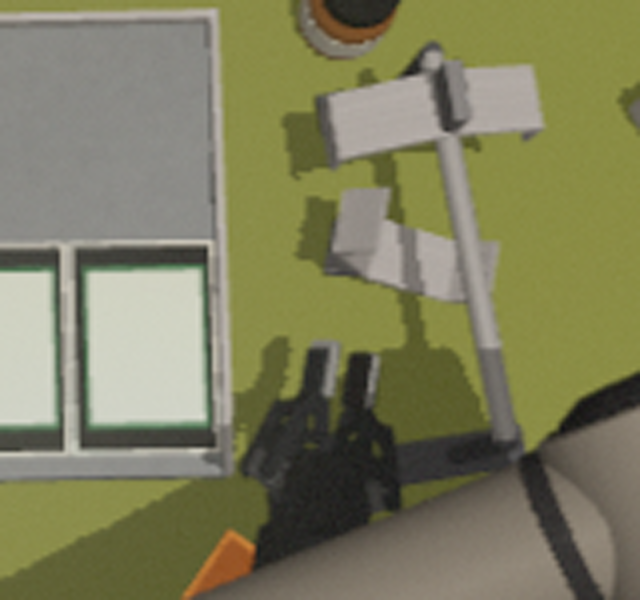

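The open fingers, top-crop (340,370), line up with the leg at (360,225). Advancing.

Run:
```python
from flip import *
Q=q(1,az0,phi0)
print(r.move_straight(list(tg),list(Q),.06,max_force=6)); st()
command_gripper(0,90); s=st()
r.move_straight(list(tg+[0,0,.05]),list(Q),.06); st()
snap("side","fl2",(250,60,450,240),3.3);snap("top","fl2t",(330,110,490,260),4)
```

```text
False
t63.9 tcp [ 0.531  -0.2785  0.102 ] F [ 0.6765 -0.7147 -0.6767] w0.0304
t64.2 tcp [ 0.5313 -0.2781  0.103 ] F [0.0351 2.2709 4.5669] w0.0026
t65.2 tcp [ 0.5313 -0.2784  0.1518] F [ 0.7528 -0.5461 -1.2832] w0.0023
```

View pics/fl2.png

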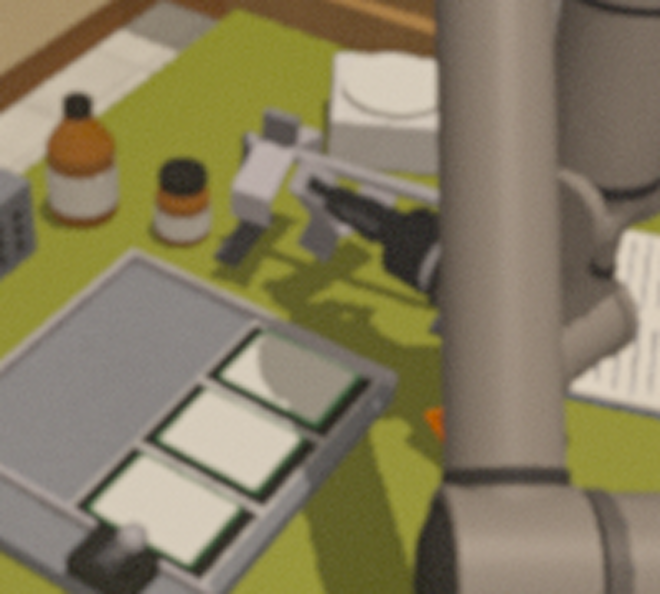

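View pics/fl2t.png

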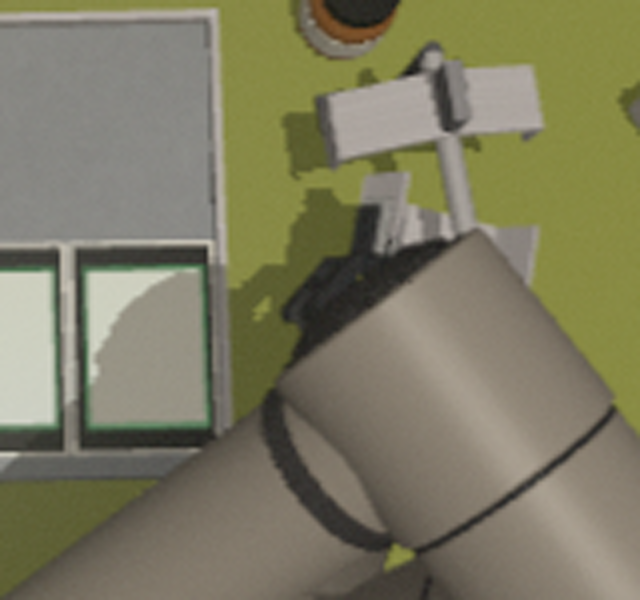

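The guard's leg is gripped (side-crop (320,190)) and lifted. Drawing it out from under the bar.

Run:
```python
from flip import *
Q=q(1,az0,phi0)
print(r.move_straight(list(tg+[-.02,.085,.052]),list(Q),.08,max_force=12)); st()
print(r.move_straight(list(tg+[-.05,.085,.2]),list(Q),.1,max_force=15)); st()
snap("side","fl3",(200,20,420,220),3);snap("top","fl3t",(290,110,490,260),4)
```

```text
False
t66.6 tcp [ 0.5113 -0.1938  0.1542] F [ 0.5004  0.1001 -1.2275] w0.0024
False
t68.2 tcp [ 0.4813 -0.1934  0.3017] F [-1.1243  0.0128 -1.9348] w0.0025
```

View pics/fl3.png

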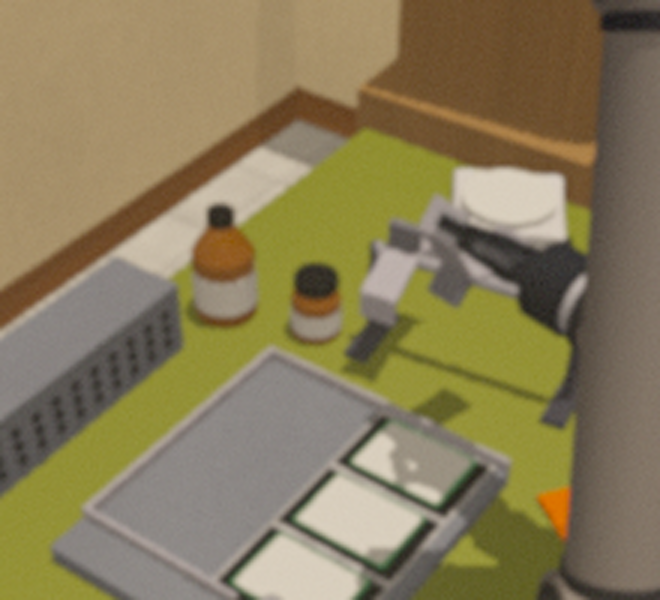

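Run:
```python
from flip import *
p=list(tg+[-.05,.085,.2]);
a=r.solve_ik(p,list(q(1,az0,-np.pi/2)));j=r.read_state()["joint_positions"];print(np.array(j),np.array(a))
r.movej(a); st()
snap("side","fl4",(200,20,420,220),3);snap("top","fl4t",(290,60,490,260),3)
```

```text
[-0.9149  0.4261  2.5466  2.4289  1.4416 -0.827 ] [-0.915   0.4248  2.5465  2.4289  1.4415  1.6818]
t70.5 tcp [ 0.4813 -0.1934  0.3021] F [ 0.3756 -0.7144 -0.7986] w0.0023
```

View pics/fl4.png

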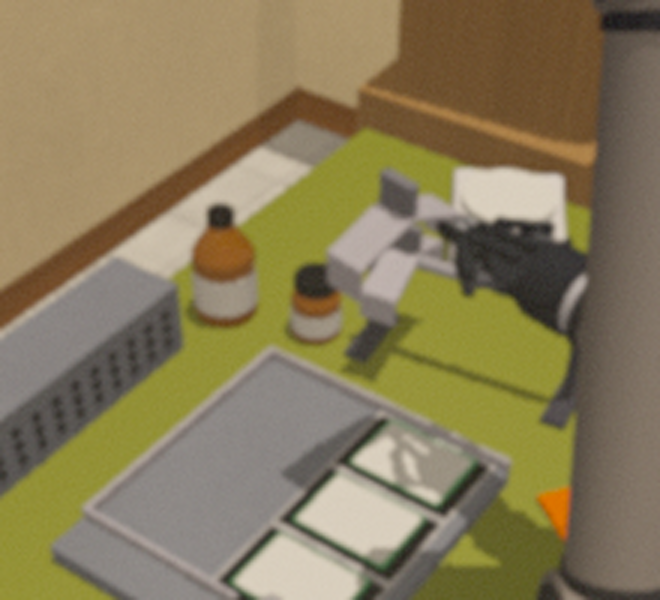

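View pics/fl4t.png

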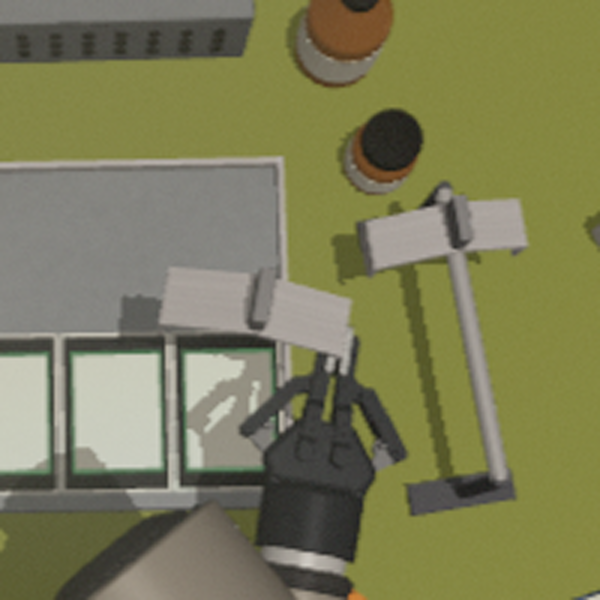

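The guard is upright in the gripper, top-crop (260,300). Measuring its actual pose relative to the TCP before hanging it.

Run:
```python
from meas import *
z=np.load("pics/fl4t.npz");P=cloud("top",z["d"]);X,Y,Z=P[...,0],P[...,1],P[...,2];V=cv2.cvtColor(z["im"],cv2.COLOR_RGB2HSV)
m=(Z>.28)&(X>.46)&(X<.62)&(Y>-.24)&(Y<0)&(V[...,1]<60)&(V[...,2]>80)
q=P[m];print(m.sum(),q.min(0),q.max(0))
tab=q[q[:,2]>.358];print("tab",len(tab),np.median(tab,0),tab.max(0),tab.min(0))
for lo in np.arange(-.21,-.03,.015):
    s=q[(q[:,1]>lo)&(q[:,1]<lo+.015)]
    if len(s)>5: print("%.3f n%d z %.3f  x %.3f..%.3f"%(lo,len(s),np.median(s[:,2]),s[:,0].min(),s[:,0].max()))
```

```text
1318 [ 0.4619 -0.2053  0.2901] [ 0.5524 -0.0593  0.3799]
tab 111 [ 0.5175 -0.1309  0.3763] [ 0.5368 -0.1224  0.3799] [ 0.4981 -0.14    0.3592]
-0.210 n75 z 0.314  x 0.470..0.526
-0.195 n158 z 0.323  x 0.470..0.529
-0.180 n130 z 0.329  x 0.486..0.532
-0.165 n141 z 0.335  x 0.462..0.535
-0.150 n114 z 0.341  x 0.492..0.536
-0.135 n170 z 0.369  x 0.495..0.542
-0.120 n141 z 0.338  x 0.498..0.546
-0.105 n141 z 0.332  x 0.502..0.548
-0.090 n136 z 0.327  x 0.505..0.552
-0.075 n110 z 0.321  x 0.507..0.552
```

Run:
```python
from flip import *
u=np.array([np.cos(byaw),np.sin(byaw)]);v=np.array([-u[1],u[0]])
hp=bm-.085*u-.069*v-.0237*u; Q=list(q(1,byaw,-np.pi/2))
print(np.array(r.solve_ik([*hp,.30],Q)))
r.reach([*hp,.30],Q); st()
print(r.move_straight([*hp,.17],Q,.1,max_force=8)); st()
snap("side","fl5",(250,60,450,240),3.3);snap("top","fl5t",(370,110,490,260),4)
```

```text
[-1.4342  0.6178  1.9014  1.5761  1.567   2.1932]
t71.5 tcp [ 0.4269 -0.4236  0.2998] F [ 0.6494  0.4985 -1.7652] w0.0022
False
t73.0 tcp [ 0.4267 -0.4246  0.1706] F [ 0.1502  0.2305 -1.4675] w0.0024
```

View pics/fl5.png

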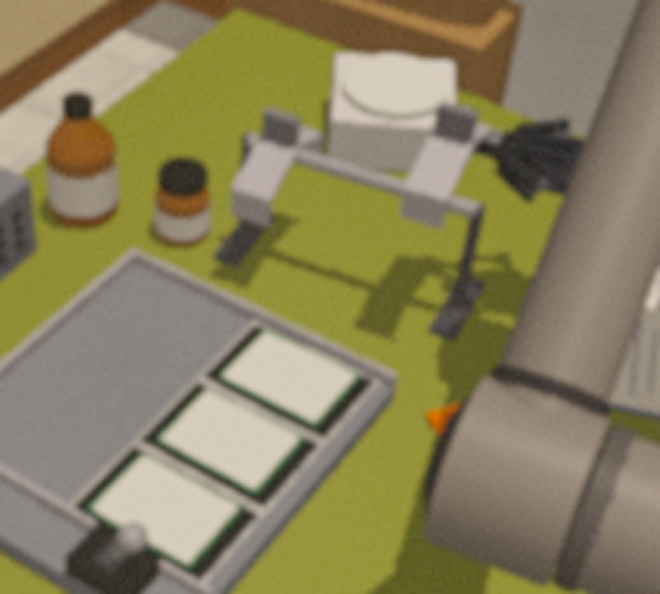

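View pics/fl5t.png

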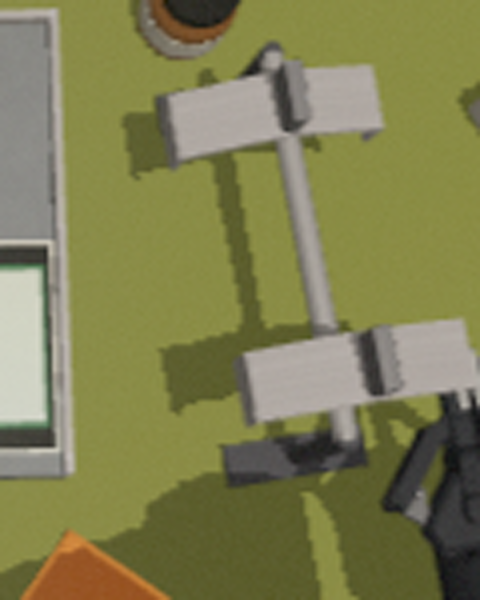

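Run:
```python
from flip import *
print(ray("top",[464.1],[199.1],.243))
u=np.array([np.cos(byaw),np.sin(byaw)]);v=np.array([-u[1],u[0]])
hp=bm-.085*u-.069*v-.0237*u; Q=list(q(1,byaw,-np.pi/2)); print(bm-.085*u)
print(r.move_straight([*hp,.122],Q,.08,max_force=8)); st()
print(r.move_straight([*hp,.098],Q,.03,max_force=3)); st()
snap("side","fl6",(250,60,450,240),3.3)
```

```text
[[ 0.4408 -0.3497  0.243 ]]
[ 0.4412 -0.353 ]
False
t73.8 tcp [ 0.4267 -0.4245  0.1221] F [ 0.8184  0.0546 -0.7727] w0.0023
True
t74.4 tcp [ 0.4267 -0.424   0.1051] F [0.1189 0.5897 2.7523] w0.0025
```

View pics/fl6.png

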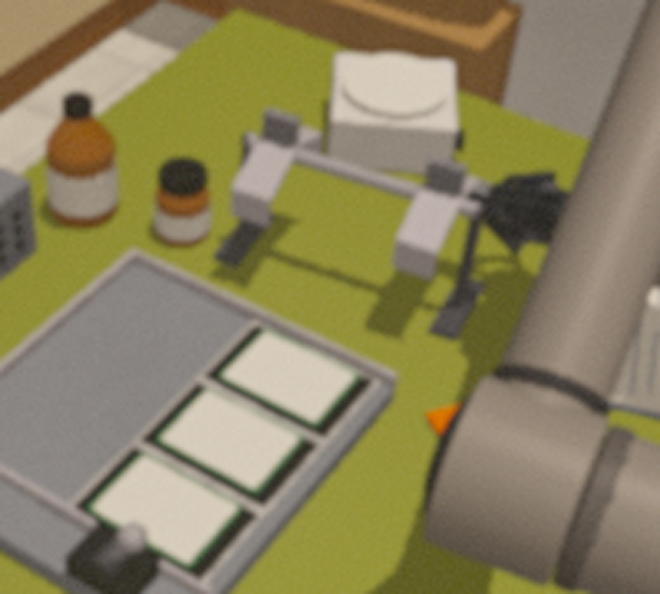

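Contact came at TCP 0.105 m, against 0.103 expected, so it is seated on the bar. Releasing and backing out along the bar.

Run:
```python
from flip import *
u=np.array([np.cos(byaw),np.sin(byaw),0])
s=st();p=np.array(s["eef_pos"]);Q=list(q(1,byaw,-np.pi/2))
command_gripper(.02,40); st()
print(r.move_straight(list(p-.09*u),Q,.08,max_force=8))
r.move_straight(list(p-.09*u+[0,0,.18]),Q,.2); st()
r.movej([-1.361,0.342,1.3,0,1.5,-0.146]); st()
snap("side","fl7",(250,60,450,240),3.3);snap("top","fl7t",(160,90,480,245),2.5)
from meas import *
for o in plates("fl7t"): print("T",*o)
```

```text
t74.4 tcp [ 0.4267 -0.424   0.1052] F [0.4093 0.38   3.6839] w0.0020
t74.8 tcp [ 0.4267 -0.4243  0.1048] F [ 0.7624 -0.5109  0.2345] w0.0197
False
t77.1 tcp [ 0.3375 -0.4354  0.2844] F [-0.0539  0.0136 -0.659 ] w0.0202
t79.0 tcp [ 0.1882 -0.5168  0.3369] F [ 0.0717  0.0267 -0.0231] w0.0196
T [291. 197.] [484.4682  72.7775] [108.3  76.5] -1.36
T [366. 196.] [ 481.9088 -138.9728] [108.5  79.9] -0.42
T [329. 197.] [484.3003 -33.3148] [108.1  79.2] -1.59
```

View pics/fl7.png

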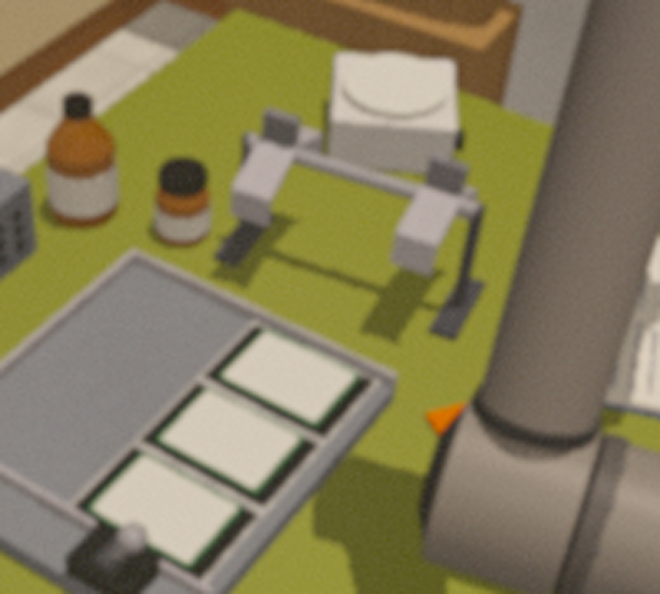

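View pics/fl7t.png

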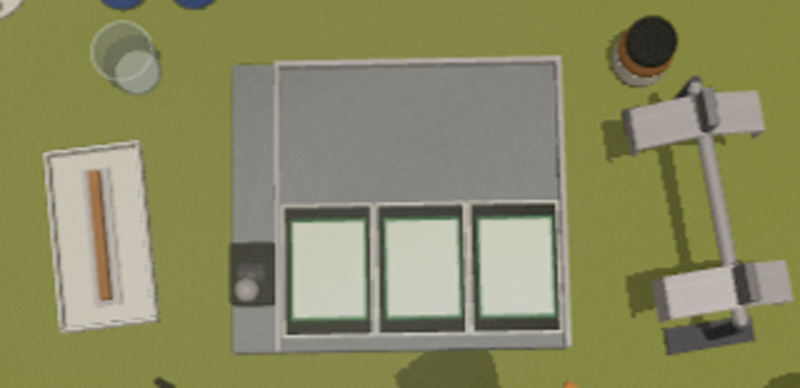

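Both guards hang astride the bar at (700,115) and (735,290). The plates are in their windows and the straightedge is in the tray. Locating the lever next.

Run:
```python
from h import *
im=np.load("pics/fl7.npz")["im"][190:270,250:320]
cv2.imwrite("pics/lev.png",cv2.resize(im,None,fx=7,fy=7,interpolation=cv2.INTER_CUBIC)[:,:,::-1])
for n,t in(("top","fl7t"),("side","fl7")):
    P=cloud(n,np.load(f"pics/{t}.npz")["d"]);X,Y,Z=P[...,0],P[...,1],P[...,2]
    for lo,hi in((.028,.045),(.045,.06),(.06,.08),(.08,.095),(.095,.12)):
        m=(X>.4)&(X<.56)&(Y>.125)&(Y<.2)&(Z>lo)&(Z<hi);q=P[m]
        if len(q)>2: print(n,lo,len(q),np.median(q,0),"x",q[:,0].min(),q[:,0].max(),"y",q[:,1].min(),q[:,1].max())
```

```text
top 0.028 219 [0.4749 0.1321 0.0358] x 0.40030965380655315 0.5597214955745 y 0.12532237506042504 0.18104598249416887
top 0.045 338 [0.4874 0.1518 0.0508] x 0.44583789897631104 0.5503049188253506 y 0.12657559304193583 0.18100295841065442
top 0.06 25 [0.4808 0.1565 0.0615] x 0.4726418472253119 0.4870585849097476 y 0.1426966271522439 0.1676545340525899
top 0.095 73 [0.4562 0.1568 0.1058] x 0.4439738176315935 0.4683775815505108 y 0.14581528096504845 0.1703862597825781
side 0.028 285 [0.4461 0.1505 0.0341] x 0.4002420200922309 0.5599439346841836 y 0.1257487785850298 0.18408982474905058
side 0.045 307 [0.4712 0.1638 0.052 ] x 0.44265496362226403 0.5136660325261373 y 0.13301136208810027 0.18347052488951862
side 0.06 33 [0.4769 0.1628 0.063 ] x 0.46427948553161635 0.4844054962745917 y 0.14588203561297078 0.17390147012499355
side 0.08 4 [0.4516 0.1641 0.0928] x 0.44580207711798625 0.46289425524090305 y 0.16166158223837523 0.16937903302860408
side 0.095 66 [0.4516 0.1618 0.1062] x 0.4417190746591256 0.46613842205255107 y 0.14799103976530792 0.17094355914854392
```

View pics/lev.png

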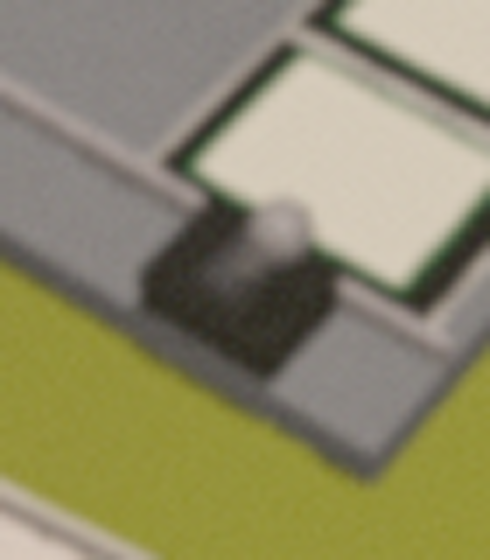

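The lever's ball is at (0.454,0.158,0.10), side-crop (283,225). I'll push it with closed fingertips from the robot side.

Run:
```python
from h import *
q=down(np.pi/2-np.pi)
command_gripper(0,40)
r.reach([.395,0.157,.30],q)
r.move_straight([.395,.157,.111],q,.15,max_force=15); st()
print(r.move_straight([.515,.156,.111],q,.06,max_force=20)); s=st()
x,y,z=s["eef_pos"]
r.move_straight([x-.05,y,z],q,.1); r.move_straight([x-.05,y,.30],q,.2)
r.movej([-1.361,0.342,1.3,0,1.5,-0.146]); st()
snap("side","e1",(120,60,440,310),2.4);snap("top","e1t",(160,90,480,245),2.5)
from meas import *
for o in plates("e1t"): print("T",*o)
for o in wins("p2t"): pass
P=cloud("top",np.load("pics/e1t.npz")["d"]);X,Y,Z=P[...,0],P[...,1],P[...,2]
m=(X>.4)&(X<.58)&(Y>.125)&(Y<.2)&(Z>.07);print("lever",m.sum(),np.median(P[m],0))
```

```text
t83.4 tcp [0.3954 0.1571 0.1115] F [-0.1132  0.7587 -0.0214] w0.0001
True
t84.8 tcp [0.4811 0.156  0.1097] F [-2.4684  0.2748  1.3663] w0.0005
t89.0 tcp [ 0.1889 -0.5167  0.3379] F [0.9328 0.3483 1.0438] w-0.0002
T [291. 197.] [484.4682  72.7775] [108.3  76.5] -1.36
T [366. 196.] [ 481.944  -138.9408] [108.5  80.1] -0.34
T [329. 197.] [484.3003 -33.3148] [108.1  79.2] -1.59
lever 85 [0.5045 0.1566 0.1037]
```

View pics/e1.png

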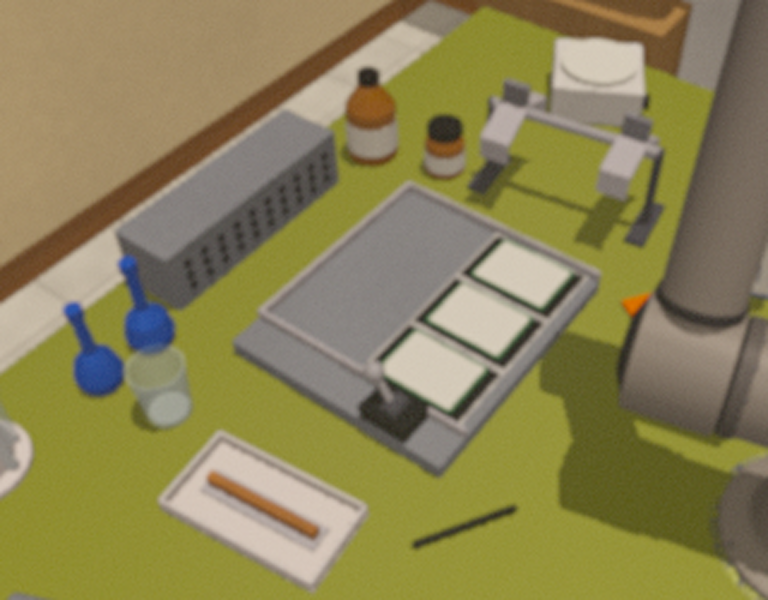

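View pics/e1t.png

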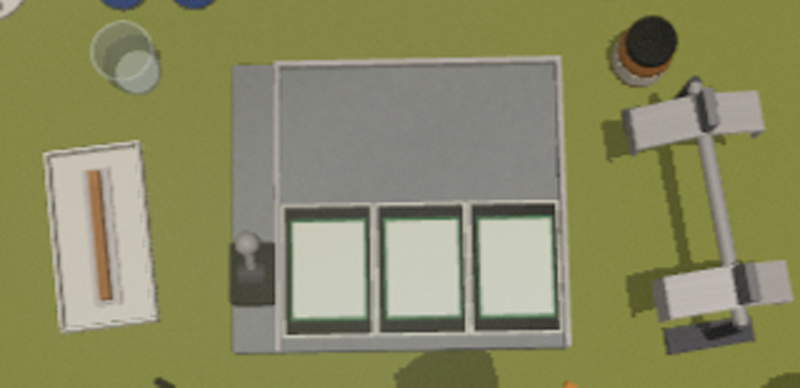

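The lever went over; its tip moved from x=0.456 to 0.5045, which fits about 1 rad. One firmer nudge will confirm it is on its stop.

Run:
```python
from h import *
q=down(np.pi/2-np.pi)
r.reach([.43,0.157,.30],q)
r.move_straight([.43,.157,.111],q,.15,max_force=15)
print(r.move_straight([.52,.156,.111],q,.05,max_force=28)); s=st()
x,y,z=s["eef_pos"]
r.move_straight([x-.05,y,z],q,.1); r.move_straight([x-.05,y,.30],q,.2)
r.movej([-1.361,0.342,1.3,0,1.5,-0.146])
snap("side","e2",(120,60,440,310),2.4);snap("top","e2t",(160,90,480,245),2.5)
from meas import *
for o in plates("e2t"): print("T",*o)
P=cloud("top",np.load("pics/e2t.npz")["d"]);X,Y,Z=P[...,0],P[...,1],P[...,2]
m=(X>.4)&(X<.58)&(Y>.125)&(Y<.2)&(Z>.07);print("lever",m.sum(),np.median(P[m],0))
a=np.load("pics/e1t.npz")["im"].astype(int);b=np.load("pics/e2t.npz")["im"].astype(int)
dd=(abs(a-b).max(2)>40);dd[240:]=0;print("changed px",dd.sum())
st()
```

```text
True
t94.2 tcp [0.4812 0.1561 0.1095] F [-1.6546  0.1619  2.5374] w0.0001
T [291. 197.] [484.4682  72.7775] [108.3  76.5] -1.36
T [366. 196.] [ 481.9445 -138.8557] [108.5  80.3] -0.34
T [329. 197.] [484.3003 -33.3148] [108.1  79.2] -1.59
lever 86 [0.5034 0.1561 0.1034]
changed px 0
t98.6 tcp [ 0.1889 -0.5168  0.3379] F [-1.1123 -0.4091  0.045 ] w0.0001
```

The lever stopped at the same point under more force, so it is on its stop, and nothing else changed. Handing in.

Run:
```python
from h import *
r.finish_job(); st()
```

```text
the job is handed in; nothing more can be done
the job is handed in; nothing more can be done
```

The job is handed in at about 99 s of the 210 s allowed, and my last camera checks showed everything in place. No verdict is reported.

**What I did**
- **Straightedge:** I moved the brown-ribbed straightedge from the light box into the tray.
- **Guards:** There were two, left-hand and right-hand. Both hang astride the drying bar.
- **Plates:** All three were slid onto their windows by pressing and pulling. The middle one had been knocked aside first, so I measured it again and drew it across at an angle, turning it straight.
- **Lever:** I threw the lamp lever over last.

**What went wrong:** after the plates, the right-hand guard was off the bar and lying on the bench, and the other guard was skewed. My low swing back to park most likely clipped it. I rehung the skewed guard, then gripped the fallen one by a leg, rolled it upright and hung it at the bar's near end. That repair came after the plates but before the lever.

**Last checks**
- **Plates:** their centres are within about 2 mm of the window centres. The top view gave tilts of up to about 1.6° for the middle and left plates; the side view gave about 0.5°.
- **Lever:** a second, firmer push stopped at the same point, so it is on its stop.
- **Other parts:** both guards hang on the bar and the straightedge is in the tray. The jar, beaker, purple strip and orange plate were never handled. There was no change in the top view of the bench area between the last two pictures.

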